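# Dock the sliding bed of the inspection stand and slide the trimmings tray onto it

### The arm

A 6-joint arm with a two-finger parallel gripper is mounted at the origin on the work surface. World frame = base frame: x ahead of the robot, y to its left, z up, the work surface at z = 0. Lengths are in m, angles in rad, forces in N, time in s.
With the tool pointing down it reaches from about 0.35 to 0.775 m from the base axis. Payload 5.5 kg.
Tool frame: the origin (TCP) lies between the finger pads; the fingertips stand 25 mm ahead of it and the grasp point (between the pads) lies 6 mm ahead of it; z points along the fingers, y is the direction in which the jaws open and shut (so a half turn about z gives the same grasp; the last joint's range is limited). The gripper opens to 85 mm and grips with 20 to 120 N. Pads are 22 mm wide; open, the fingers measure 114 mm over their backs; the gripper's body (76 mm by 85 mm) begins 54 mm behind the grasp point. The pads swing forward as they close: fully open they stand 13 mm farther back than shut.
Start: joints at [-1.39, 0.313, 0.046, 1.304, 0, 1.431], TCP at [0.181, -0.546, 0.256] pointing down, gripper open.
Joint ranges: [-2.76, 2.76], [-0.86, 1.69], [-1.03, 1.26], [-2.2, 2.34], [-1.47, 1.5], [-3.14, 3.14]. Speed limits (rad/s): [2.57, 2.57, 3.14, 3.14, 3.14, 3.14].

### API

Orientations are given as a unit quaternion [w, x, y, z].
In Python, from plant import observe, snapshot, job_done, find_in gives the robot as it stands.
- The arm moves only by the tool carry_out, never from a script. Its argument "steps" is a list of rows, each an object of numbers: "hand": the gripper command: -1 is shut, 1 is fully open, values between are in proportion; "dx", "dy", "dz": the shift along the tool's x, y, z in units of 30 mm (1.0 is 30 mm); "turn": the turn about the tool's z in units of 6 degrees (1.0 is 6 degrees). In form: [{"hand": .., "dx": .., "dy": .., "dz": .., "turn": ..}, ...]. A call has 1 to 10 rows; each row is the pose to reach, as a shift and turn from the pose commanded when the call began, along the tool's axes at that moment; what a row does not reach only later rows make up. A row lasts 1/12 s, in which the tool goes at most 41.7 mm and 7.16 degrees, less where a joint would pass 70% of its speed; a pose out of reach is approached as far as the arm can. A call with a gripper value outside its range is refused whole. The fingers move at their own pace and stop on an object; the grip force is fixed at half the most. Time passes only in rows, so rows that repeat a pose let the fingers close. It gives the time, the measured TCP pose, the force and the opening at its end, in the units of the state.
- observe(): the state, without advancing time (a new reading comes with each control period).
- snapshot(name): name is "scene" or "top" or "wrist"; returns a dict with "img" (480x640x3 uint8, blue, green, red), "mtx" (3x3 intrinsics, pixels), "eye" and "rotation" of the camera in the world. Camera axes: x right, y down, z forward; pixel columns grow to the right and rows downward; lengths in m; the calibration is good to about 2 mm. A picture is of the moment at which its call begins. There is no depth.
- job_done(): hands the job in, once; it reports no verdict.
Trained networks look in a picture, given as the dict that the camera call returned (one of the last four; its "shot" number tells which), for a name from the list of things; names that differ only in an ending like _2 or _b are one class to them, and where a whole thing is asked for, a point or a joint stands for the part that bears it (a point fixed in the world has none). Each returns a list of dicts, best first, with "conf" (0 to 1); they miss things now and then, are a little off and sometimes report something else, mostly with a low value. They report only what shows in the picture. A call takes as long as a camera call. They do not tell look-alikes from the thing itself.
- find_in(picture, thing): "location" ([row, column] in pixels, amid what is visible of it).
The state is a dict: "t": time; "joint_positions": joint angles; "dq": joint speeds; "effort": joint torques, N m; "position": TCP position; "tcp_rot": TCP orientation; "force": force on the tool from outside, world axes, zero at the start; "ft_torque": the same for the moment, N m; "opening": opening from 0.0 (shut) to 1.0 (fully open).
Only numpy, scipy, OpenCV 4.12 (cv2) and the standard library are available. Lean on these libraries where they do the work, as an engineer would, in place of code of your own. Each camera call takes 0.05 s, during which the arm holds its last target.

### The job

Push the bed of the inspection stand, by the steel fin at its outer end, in under the light bars towards the loading shelf until its spring catch drops into the notch, and leave it there. Then push the plywood tray along the loading shelf, across the gap and wholly onto the bed, without lifting it or letting it dip into the gap and without driving the bed out of its notch. Leave the other things on the table alone and let go of everything at the end.

Things in the scene. Friction and masses are not known exactly. Their poses are not given: they have to be found in the camera images.
- stand: White and grey inspection stand fixed to the table, 0.52 m long. Origin at table height, under the middle of the loading shelf's inner edge. y axis: along the slide, from bed towards shelf; x axis: across it, away from the robot; z up. The slide lies at y = -340 to 0 mm on a grey base 12 mm high. Posts 18 mm square at x = +125 mm, y = -204 and -88 mm, a tie at their top, z 222 mm.
- shelf (a point): Middle of the top of the fixed white loading shelf, 60 mm above the table; axes as the stand's. It reaches from y = 0 to y = +180 mm on the stand (90 mm either way from here), 140 mm wide in x, 12 mm thick. Side guides 5 mm thick stand along it, 111 mm apart inside, tops 12 mm above the shelf. Nothing hangs over it.
- light_bar (a point): Middle of the lower outer edge of the outer light bar, 185 mm above the table, at stand y = -218 mm. The bar lies across the slide: stand y = -218 to -190 mm, x = -100 to +135 mm, z = 185 to 210 mm. At the notch the fin is about under it, so an upright gripper strikes it: lean the tool 30 to 45 degrees, its top away from the shelf (-y). A like bar is at y = -100 to -76 mm.
- bed (a joint): Position of the sliding bed along the stand's y, in m: 0 far from the shelf, 0.130 touching it; gap to the shelf = 0.130 - value; bed centre at stand y = value - 0.210. Slides with 1 to 3 N. The notch lies anywhere from 0.096 to 0.120, hidden: go slowly (25 mm/s) and feel for it. There the bed centres itself; it takes about 10 N to leave it either way. If overrun, slide it back in.
- bed_deck (a point): Centre of the sliding bed's flat white top (160 mm along y, 132 mm along x), 58 mm above the table, 2 mm below the shelf. Axes as the stand's. Lips 10 mm high, 5 mm thick along its two sides (122 mm apart inside) and across the end away from the shelf (inner face at y = -75 mm). The end towards the shelf is open, its edge at y = +80 mm.
- bed_fin (a point): Centre of the top of the bed's upright steel fin, its handle: 95 mm above the table, on the bed's centre line, 105 mm from its centre on the side away from the shelf. 16 mm thick along x, 32 mm long along y, free on both flanks and its outer end down to a 24 mm wide bracket whose top is 48 mm above the table. Grip it across x, or push its outer end.
- catch (a joint): How far the bed's spring catch has sunk, in m: 0 while it rides on the strip, about 0.007 when it sits in the notch. Its own spring pushes it down; nothing to press.
- catch_knob (a point): Top of the catch's round black knob (18 mm across, on a steel pin), 90 mm to the +x side of the bed's centre: 92 mm above the table while riding, about 85 mm when sunk in the notch.
- tray: Loose plywood tray holding small spools fixed in it, 100 mm (x) by 130 mm (y), 30 mm tall, walls 4 mm, two crosswise dividers, about 0.35 kg. Starts on the loading shelf between the guides, long side along the stand's y. Origin: centre of its underside. Push it by its outer end wall, the end away from the bed; it slides with 1 to 4 N.
- spool_a: loose white thread spool standing upright on the robot's side of the stand, 42 mm across, 58 mm tall. Bystander. Origin: centre of its underside.
- spool_b: second loose white thread spool, same size, standing beyond the stand. Bystander. Origin: centre of its underside.
- bead_jar: loose clear jar with white cap, 60 mm across, 55 mm tall, on the robot's side of the stand. Bystander. Origin: centre of its underside.
- pincushion: loose grey round pincushion, 80 mm across, 37 mm tall, on the robot's side of the loading shelf. Bystander. Origin: centre of its underside.
- tape_roll: loose flat white ring of tape, 64 mm across, 20 mm tall, beyond the loading shelf. Bystander. Origin: centre of its underside.
- card_box: loose cardboard box, 70 x 110 x 45 mm, beyond the slide. Bystander. Origin: centre of its underside.
There are look-alikes about, which are no part of the job. What is shaped like the tray but green or purple is not meant.

How it is judged:
On the way:
1. the bed has come to rest with its catch down in the notch while the tray is still on the loading shelf (value of joint catch above 0.003 m and value of joint bed above 0.085 m and velocity of joint bed between -0.01 and 0.01 m/s and y of tray in the frame of stand above 0.06 m), for 0.3 s.
At the end, for the whole second after the job is handed in: The bed is at rest with its catch sunk in the notch (more than 3 mm), and the tray lies flat and still, wholly on the bed: within its lips, its centre within 15 mm of the middle of the bed in both directions (value of joint catch above 0.003 m and value of joint bed above 0.085 m and y of tray in the frame of bed_deck between -0.015 and 0.015 m and x of tray in the frame of bed_deck between -0.015 and 0.015 m and z of tray in the frame of bed_deck between -0.004 and 0.004 m and angle between tray's own z axis and vertical below 0.05 rad and linear speed of tray below 0.01 m/s and velocity of joint bed between -0.01 and 0.01 m/s); the robot touches nothing.
It fails at once if the tray dips into the gap or is tipped (more than 8 degrees) (angle between tray's own z axis and vertical above 0.14 rad).
It fails at once if the tray is lifted more than 15 mm off the shelf (height (world z) of tray above 0.075 m).
It fails at once if another thing on the table is moved by more than 30 mm or knocked over (distance of any of spool_a, spool_b, bead_jar, pincushion, tape_roll, card_box from where it was at the start of the episode above 0.03 m or angle between any of spool_a, spool_b, bead_jar, pincushion, tape_roll, card_box's own z axis and vertical above 0.5 rad).
It also fails if it takes over 70 s, if anything falls off the work surface, if the arm or the gripper's body presses on something with over 40 N, if the wrist force passes 120 N, or if a joint passes its speed limit or range.

## Working session

There is one attempt and no reset: what is moved stays moved. The work goes in short steps, Python scripts to look and compute and a tool call to move; the robot and the scene stay as the last step left them, time stands still between calls to the robot, and variables do not carry over. Pictures are saved under pics/ and viewed, and the job is handed in when it is done.

Besides the shell and the picture viewer there is one more tool, called after "Call:" by a JSON object that holds its "name" and its "arguments", one argument or row to a line. carry_out: Moves the arm, as the interface text tells. Its arguments: {"type":"object","properties":{"steps":{"type":"array"}},"required":["steps"]}

```bash
ls; mkdir -p pics; python3 - <<'E'
from plant import *
import cv2
print(observe())
for n in ["scene","top","wrist"]:
    s=snapshot(n); cv2.imwrite(f"pics/{n}0.png",s["img"]); print(n,s["mtx"].tolist(),s["eye"],s["rotation"])
E
```

```text
pics
{'t': 0.0, 'joint_positions': array([-1.38957115e+00,  3.13987776e-01,  4.49644546e-02,  1.30356774e+00,
        1.78250991e-05,  1.43120730e+00]), 'dq': array([ 0.00172215,  0.00074047,  0.00091425, -0.00136959, -0.00055061,
        0.00040282]), 'effort': array([-3.77429460e-04, -4.80621958e+01,  2.98535532e+01,  1.90247706e-02,
       -2.18700484e-04, -1.27643636e-05]), 'position': array([ 0.18123814, -0.54520654,  0.25541005]), 'tcp_rot': array([-8.97355927e-04,  9.87161946e-01,  1.59720025e-01, -9.76944322e-06]), 'force': array([-1.08152838, -0.28819123, -0.32084499]), 'ft_torque': array([ 0.03712254, -0.04524546, -0.04832722]), 'opening': 1.0000827579694724}
scene [[531.7773808077951, 0.0, 315.19138832249683], [0.0, 531.7773808077951, 242.24485145501384], [0.0, 0.0, 1.0]] [0.96916181 0.78087927 0.93259876] [-0.10860648  0.2565116   0.88238677 -0.37920973]
top [[436.3720623248781, 0.0, 320.57587645848145], [0.0, 436.3720623248781, 246.15981219953997], [0.0, 0.0, 1.0]] [0.2542308  0.05418619 1.29644991] [ 0.07696453 -0.67459057  0.72974586 -0.08046739]
wrist [[399.74557526299, 0.0, 315.3646093017395], [0.0, 399.74557526299, 238.2192439781707], [0.0, 0.0, 1.0]] [ 0.25099921 -0.52287554  0.3738476 ] [ 0.11613623  0.80243681 -0.57915538 -0.08477372]
```

View pics/scene0.png

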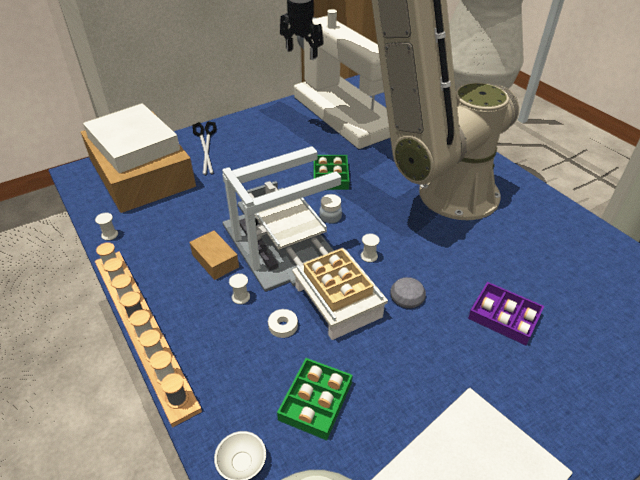

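View pics/top0.png

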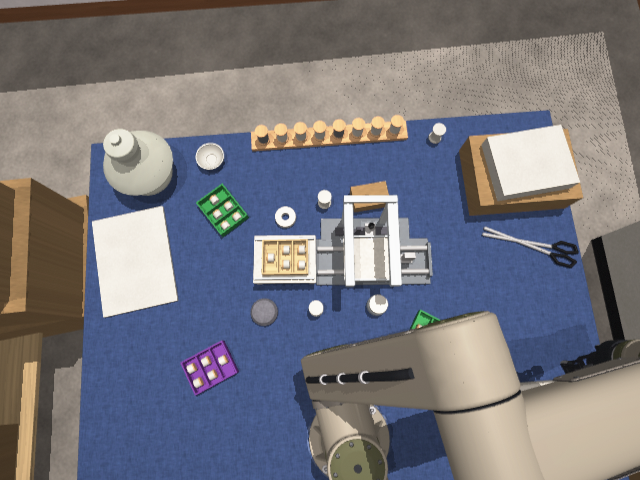

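View pics/wrist0.png

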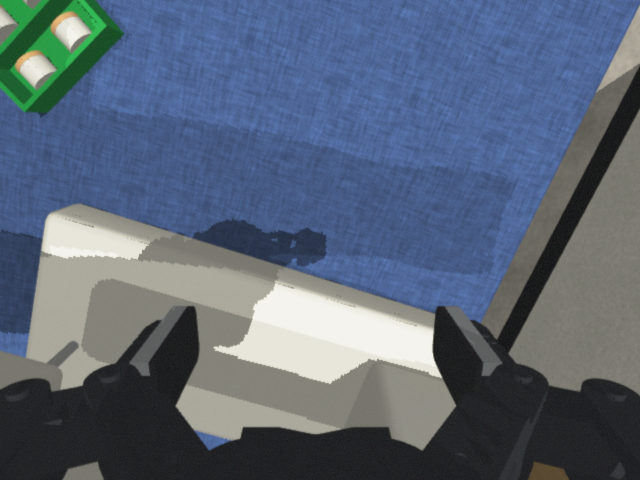

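```bash
cat > h.py <<'E'
import numpy as np, cv2, pickle
from scipy.spatial.transform import Rotation as R
def rot(q): return R.from_quat([q[1],q[2],q[3],q[0]]).as_matrix()
def ray(s,row,col):
    d=np.linalg.inv(s["mtx"])@np.array([col,row,1.0]); return rot(s["rotation"])@d
def atz(s,row,col,z):
    d=ray(s,row,col); e=np.array(s["eye"]); return e+d*(z-e[2])/d[2]
def proj(s,p):
    c=rot(s["rotation"]).T@(np.atleast_2d(p)-s["eye"]).T; u=s["mtx"]@c; return (u[:2]/u[2]).T  # col,row
def crop(img,r0,r1,c0,c1,f,name):
    cv2.imwrite(name,cv2.resize(img[r0:r1,c0:c1],None,fx=f,fy=f,interpolation=cv2.INTER_CUBIC))
E
python3 - <<'E'
from plant import *
from h import *
t=snapshot("top"); s=snapshot("scene")
pickle.dump((t,s),open("s0.pkl","wb"))
crop(t["img"],180,300,240,440,4,"pics/topc.png")
crop(s["img"],140,340,180,400,3,"pics/scec.png")
for n in ["bed","tray","catch_knob","bed_fin","stand","spool_a","bead_jar","pincushion","tape_roll","card_box"]:
    for nm,x in (("top",t),("sc",s)):
        print(n,nm,[(np.round(d["location"]).tolist(),round(d["conf"],2),np.round(atz(x,*d["location"],0.03),3).tolist()) for d in find_in(x,n)][:3])
E
```

```text
bed top [([259.0, 371.0], 0.79, [0.491, -0.11, 0.03]), ([255.0, 360.0], 0.55, [0.506, -0.078, 0.03])]
bed sc [([225.0, 285.0], 0.79, [0.494, -0.12, 0.03])]
tray top [([211.0, 222.0], 0.97, [0.674, 0.326, 0.03]), ([255.0, 283.0], 0.87, [0.522, 0.149, 0.03]), ([322.0, 423.0], 0.81, [0.296, -0.237, 0.03])]
tray sc [([167.0, 335.0], 0.86, [0.246, -0.261, 0.03]), ([311.0, 508.0], 0.84, [0.227, 0.385, 0.03]), ([275.0, 338.0], 0.77, [0.477, 0.099, 0.03])]
catch_knob top []
catch_knob sc [([229.0, 255.0], 0.38, [0.565, -0.147, 0.03])]
bed_fin top [([260.0, 370.0], 0.92, [0.489, -0.106, 0.03]), ([253.0, 359.0], 0.63, [0.511, -0.075, 0.03])]
bed_fin sc [([222.0, 291.0], 0.83, [0.475, -0.121, 0.03])]
stand top [([253.0, 363.0], 0.71, [0.511, -0.087, 0.03]), ([259.0, 373.0], 0.6, [0.49, -0.116, 0.03])]
stand sc [([230.0, 288.0], 0.64, [0.498, -0.097, 0.03])]
spool_a top [([308.0, 314.0], 0.69, [0.36, 0.07, 0.03]), ([311.0, 265.0], 0.23, [0.364, 0.21, 0.03])]
spool_a sc [([250.0, 368.0], 0.84, [0.368, 0.069, 0.03]), ([287.0, 240.0], 0.84, [0.687, 0.01, 0.03]), ([209.0, 328.0], 0.52, [0.366, -0.113, 0.03])]
bead_jar top [([305.0, 374.0], 0.64, [0.356, -0.103, 0.03]), ([254.0, 365.0], 0.52, [0.506, -0.092, 0.03])]
bead_jar sc [([209.0, 332.0], 0.76, [0.357, -0.108, 0.03]), ([248.0, 368.0], 0.65, [0.364, 0.063, 0.03]), ([226.0, 256.0], 0.25, [0.558, -0.155, 0.03])]
pincushion top [([310.0, 264.0], 0.83, [0.365, 0.214, 0.03]), ([196.0, 369.0], 0.2, [0.688, -0.125, 0.03])]
pincushion sc [([289.0, 413.0], 0.56, [0.36, 0.224, 0.03])]
tape_roll top [([222.0, 284.0], 0.85, [0.624, 0.142, 0.03])]
tape_roll sc [([328.0, 283.0], 0.88, [0.661, 0.162, 0.03])]
card_box top [([192.0, 368.0], 0.82, [0.7, -0.122, 0.03])]
card_box sc [([254.0, 216.0], 0.64, [0.687, -0.117, 0.03])]
```

View pics/topc.png

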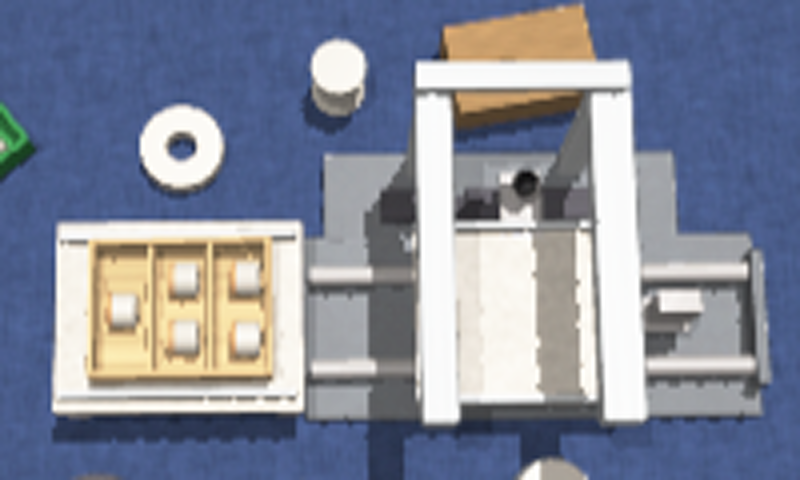

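View pics/scec.png

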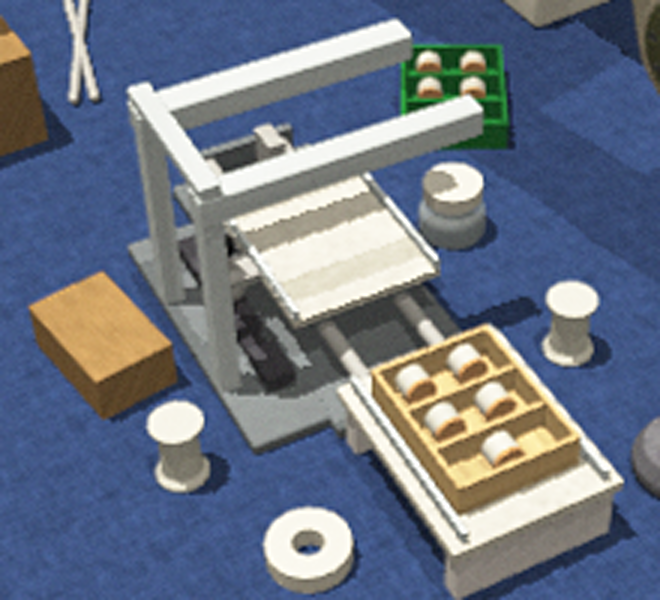

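```bash
cat > fit.py <<'E'
from h import *
from scipy.optimize import least_squares
t,s=pickle.load(open("s0.pkl","rb"))
T=[((.07,0,.06),(303,222)),((-.07,0,.06),(303,408)),((.07,.18,.06),(58,224)),((-.07,.18,.06),(54,408)),
 ((-.1,-.218,.21),(645,416)),((-.1,-.19,.21),(603,419)),((-.1,-.1,.21),(459,420)),((-.1,-.076,.21),(422,420))]
S=[((-.1,-.218,.21),(402,20)),((-.1,-.076,.21),(475,98)),((-.1,-.076,.185),(481,128)),((-.07,.18,.06),(622,488)),((.07,.18,.06),(452,554)),((.07,0,.06),(338,386))]
O=[];P=[];C=[]
def res(v):
    c,sn=np.cos(v[2]),np.sin(v[2]); r=[]
    for cam,L,f,o in((t,T,4,(240,180)),(s,S,3,(180,140))):
        for p,px in L:
            w=[v[0]+c*p[0]-sn*p[1],v[1]+sn*p[0]+c*p[1],p[2]]
            u=(np.array(px)+.5)/f-.5+o
            r+=list(proj(cam,w)[0]-u)
    return np.array(r)
if __name__=="__main__":
    q=least_squares(res,[.5,.06,0],loss="soft_l1"); print(q.x,np.round(q.fun.reshape(-1,2),1).tolist())
E
python3 fit.py
```

```text
[ 0.50217772  0.05381414 -0.07314498] [[0.2, -1.2], [0.3, -0.1], [-0.1, -1.3], [-0.5, 0.2], [1.1, 0.8], [0.4, 0.1], [0.4, 0.0], [0.1, 0.1], [-1.4, -0.9], [3.6, 3.8], [1.2, 2.6], [0.6, -2.2], [0.1, 0.7], [-0.9, 0.5]]
```

Call:
{"name": "carry_out", "arguments": {
  "steps": [
    {"hand": 1,"dx": 1.1,"dy": -0.23,"dz": -1,"turn": 0.4},
    {"hand": 1,"dx": 2.2,"dy": -0.47,"dz": -1,"turn": 0.8},
    {"hand": 1,"dx": 3.3,"dy": -0.7,"dz": -1,"turn": 1.2},
    {"hand": 1,"dx": 4.4,"dy": -0.94,"dz": -1,"turn": 1.6},
    {"hand": 1,"dx": 5.5,"dy": -1.17,"dz": -1,"turn": 2.0},
    {"hand": 1,"dx": 6.6,"dy": -1.41,"dz": -1,"turn": 2.4},
    {"hand": 1,"dx": 7.7,"dy": -1.64,"dz": -1,"turn": 2.8},
    {"hand": 1,"dx": 8.8,"dy": -1.88,"dz": -1,"turn": 3.2},
    {"hand": 1,"dx": 9.9,"dy": -2.1,"dz": -1,"turn": 3.6},
    {"hand": 1,"dx": 11.0,"dy": -2.35,"dz": -1,"turn": 3.77}
  ]
}}

```text
t: 2.08
position: [0.4736, -0.3738, 0.2864]
tcp_rot: [0.0, 0.999, -0.038, 0.0]
force: [-0.3, -0.5, -0.3]
opening: 0.997
```

```bash
python3 - <<'E'
from plant import *
from h import *
o=observe(); print(o["t"],o["position"],R.from_quat(np.roll(o["tcp_rot"],-1)).as_matrix().round(4).tolist(),o["force"])
for n in ["scene","top","wrist"]:
    x=snapshot(n); cv2.imwrite(f"pics/{n}1.png",x["img"]); pickle.dump(x,open(n+"1.pkl","wb"))
E
```

```text
2.0833 [ 0.47359825 -0.3737843   0.28641633] [[0.9971, -0.0759, 0.0002], [-0.0759, -0.9971, -0.0004], [0.0002, 0.0004, -1.0]] [-0.28984084 -0.54215976 -0.3302456 ]
```

View pics/wrist1.png

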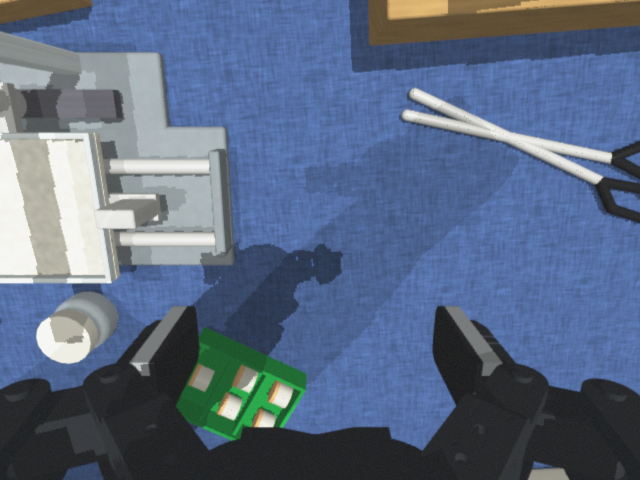

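View pics/scene1.png

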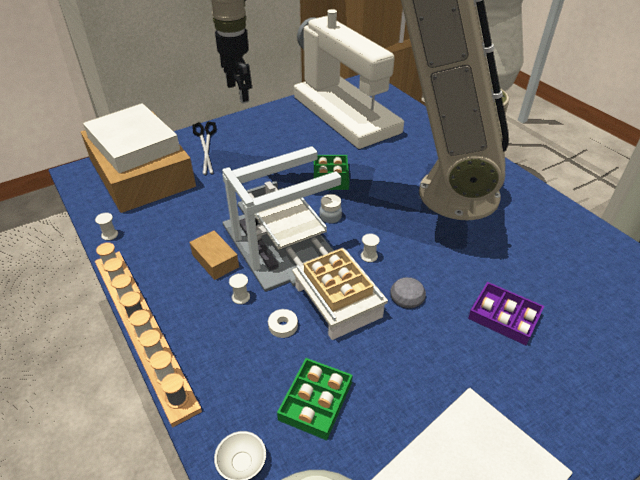

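View pics/top1.png

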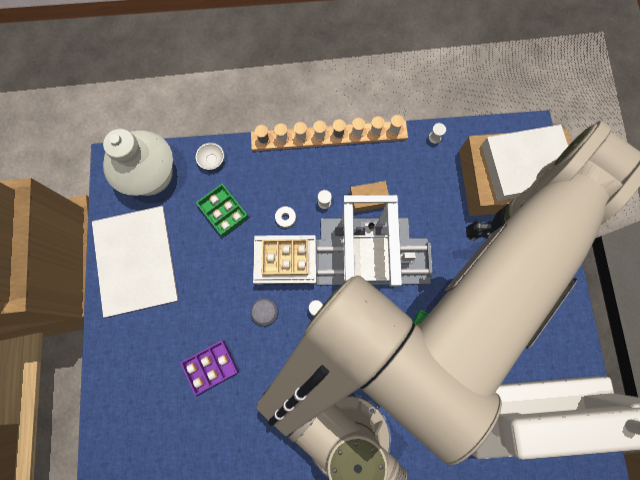

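```bash
python3 - <<'E'
from h import *
w=pickle.load(open("wrist1.pkl","rb"));t=pickle.load(open("top1.pkl","rb"));s=pickle.load(open("scene1.pkl","rb"))
crop(w["img"],120,290,0,250,3,"pics/wc1.png")
crop(t["img"],215,295,340,440,7,"pics/tc1.png")
crop(s["img"],140,280,220,350,5,"pics/sc1.png")
v=[.5022,.0538,-.0731]
def W(p): c,sn=np.cos(v[2]),np.sin(v[2]); return [v[0]+c*p[0]-sn*p[1],v[1]+sn*p[0]+c*p[1],p[2]]
for nm,x in(("w",w),("t",t),("s",s)):
  for n,p in {"fin0":(0,-.315,.095),"end z12":(0,-.34,.012),"bar":(-.1,-.218,.185),"knob0":(.09,-.21,.092),"bedcorner":(-.066,-.29,.068)}.items(): print(nm,n,proj(x,W(p)).round(0))
E
```

```text
w fin0 [[175. 221.]]
w end z12 [[229. 201.]]
w bar [[ -5. 403.]]
w knob0 [[ 23. 102.]]
w bedcorner [[165. 285.]]
t fin0 [[428. 254.]]
t end z12 [[429. 260.]]
t bar [[400. 286.]]
t knob0 [[389. 224.]]
t bedcorner [[418. 279.]]
s fin0 [[262. 174.]]
s end z12 [[260. 194.]]
s bar [[312. 154.]]
s knob0 [[246. 208.]]
s bedcorner [[289. 181.]]
```

View pics/wc1.png

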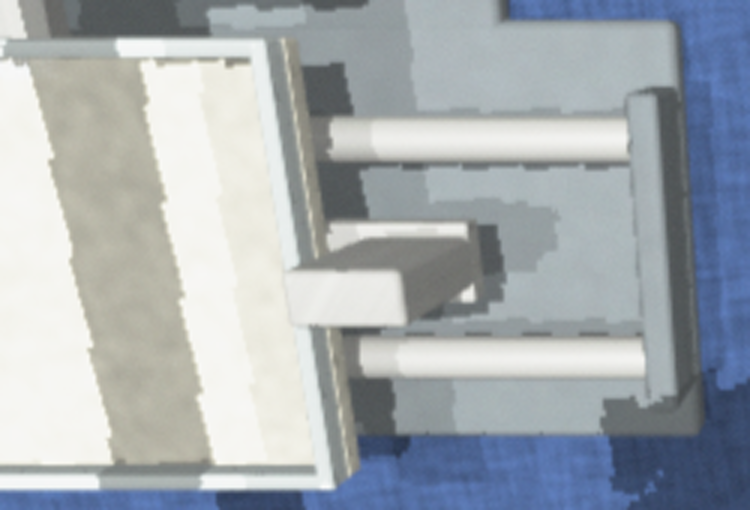

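View pics/tc1.png

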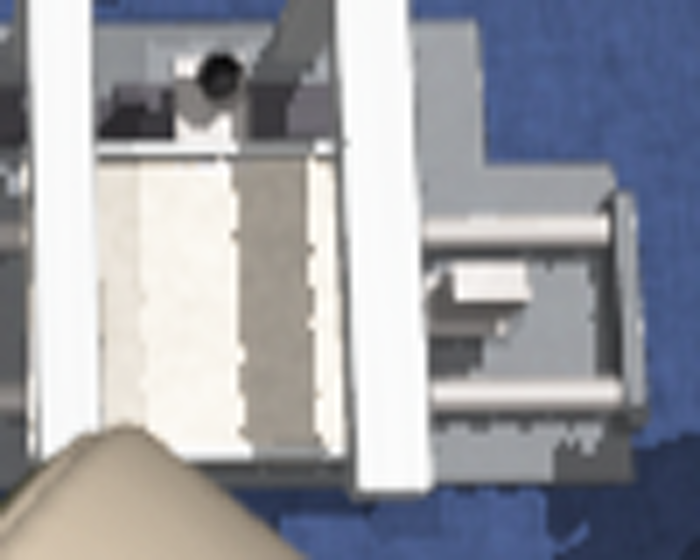

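View pics/sc1.png

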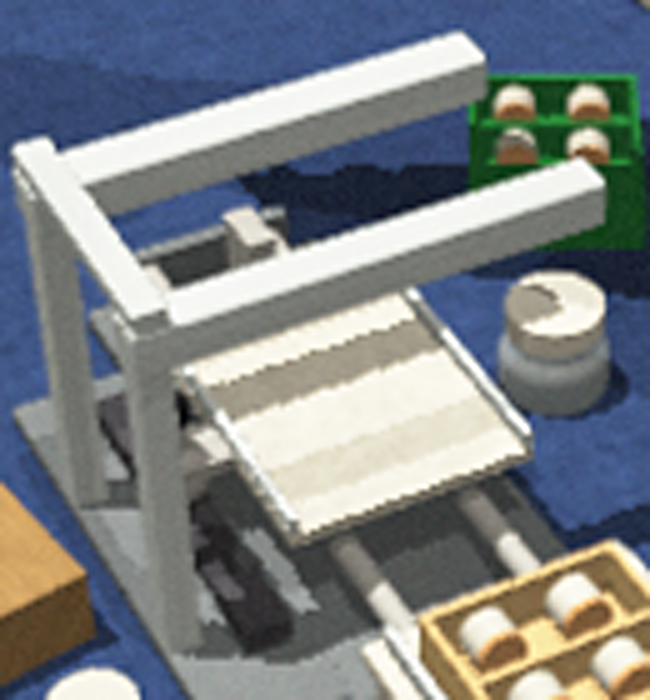

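```bash
python3 - <<'E'
from h import *
w=pickle.load(open("wrist1.pkl","rb"));t=pickle.load(open("top1.pkl","rb"));s=pickle.load(open("scene1.pkl","rb"))
v=[.5022,.0538,-.0731]
M=R.from_euler("z",v[2]).as_matrix()
def show(x,f,o,pts,z):
  for p in pts:
    u=(np.array(p)+.5)/f-.5+o; a=atz(x,u[1],u[0],z); print(p,z,a.round(4),((M.T@(a-[v[0],v[1],0]))*1000).round(1))
print("wrist fin top");show(w,3,(0,120),[(405,270),(405,326),(292,326),(288,270),(350,298)],.095)
print("top fin");show(t,7,(340,215),[(453,265),(527,262),(530,303),(457,303)],.095)
print("end plate in both at various z")
for z in (.03,.04,.05,.06): show(w,3,(0,120),[(628,95),(655,90),(648,402),(680,398)],z)
for z in (.03,.04,.05,.06): show(t,7,(340,215),[(612,200),(630,195),(620,420)],z)
print("bed outer lip outer corners z68, wrist");show(w,3,(0,120),[(283,38),(335,488)],.068)
print("knob top");show(t,7,(340,215),[(222,75)],.092)
E
```

```text
wrist fin top
(405, 270) 0.095 [ 0.4909 -0.2298  0.095 ] [   9.5 -283.7   95. ]
(405, 326) 0.095 [ 0.4758 -0.2268  0.095 ] [  -5.8 -281.8   95. ]
(292, 326) 0.095 [ 0.4779 -0.1966  0.095 ] [  -5.9 -251.6   95. ]
(288, 270) 0.095 [ 0.4931 -0.199   0.095 ] [   9.4 -252.8   95. ]
(350, 298) 0.095 [ 0.4845 -0.2137  0.095 ] [   1.8 -268.1   95. ]
top fin
(453, 265) 0.095 [ 0.4898 -0.1958  0.095 ] [   5.9 -249.9   95. ]
(527, 262) 0.095 [ 0.4887 -0.2256  0.095 ] [   6.9 -279.6   95. ]
(530, 303) 0.095 [ 0.4719 -0.2247  0.095 ] [  -9.9 -279.9   95. ]
(457, 303) 0.095 [ 0.4742 -0.1955  0.095 ] [  -9.7 -250.7   95. ]
end plate in both at various z
(628, 95) 0.03 [ 0.5281 -0.2777  0.03  ] [  50.1 -328.7   30. ]
(655, 90) 0.03 [ 0.529  -0.2861  0.03  ] [  51.6 -337.1   30. ]
(648, 402) 0.03 [ 0.4293 -0.2699  0.03  ] [ -49.  -328.2   30. ]
(680, 398) 0.03 [ 0.43   -0.2806  0.03  ] [ -47.6 -338.8   30. ]
(628, 95) 0.04 [ 0.5287 -0.2803  0.04  ] [  50.8 -331.3   40. ]
(655, 90) 0.04 [ 0.5296 -0.2886  0.04  ] [  52.3 -339.4   40. ]
(648, 402) 0.04 [ 0.4325 -0.2728  0.04  ] [ -45.6 -330.8   40. ]
(6
[... 902 characters left out ...]
]
(620, 420) 0.04 [ 0.4297 -0.2684  0.04  ] [ -48.7 -326.7   40. ]
(612, 200) 0.05 [ 0.521  -0.2749  0.05  ] [  42.8 -326.4   50. ]
(630, 195) 0.05 [ 0.5225 -0.2826  0.05  ] [  44.9 -334.1   50. ]
(620, 420) 0.05 [ 0.4283 -0.2659  0.05  ] [ -50.3 -324.2   50. ]
(612, 200) 0.06 [ 0.5189 -0.2722  0.06  ] [  40.4 -323.9   60. ]
(630, 195) 0.06 [ 0.5204 -0.2799  0.06  ] [  42.5 -331.5   60. ]
(620, 420) 0.06 [ 0.427  -0.2633  0.06  ] [ -51.9 -321.8   60. ]
bed outer lip outer corners z68, wrist
(283, 38) 0.068 [ 0.5518 -0.1966  0.068 ] [  67.7 -246.1   68. ]
(335, 488) 0.068 [ 0.4208 -0.1825  0.068 ] [ -64.  -241.6   68. ]
knob top
(222, 75) 0.092 [ 0.5766 -0.112   0.092 ] [  86.4 -159.9   92. ]
```

Call:
{"name": "carry_out", "arguments": {
  "steps": [
    {"hand": 1,"dx": -0.05,"dy": 0,"dz": 1,"turn": 0},
    {"hand": 1,"dx": -0.09,"dy": 0,"dz": 2,"turn": 0},
    {"hand": 1,"dx": -0.09,"dy": 0,"dz": 3,"turn": 0},
    {"hand": 1,"dx": -0.09,"dy": 0,"dz": 4,"turn": 0},
    {"hand": 1,"dx": -0.09,"dy": 0,"dz": 5,"turn": 0},
    {"hand": 1,"dx": -0.09,"dy": 0,"dz": 6,"turn": 0},
    {"hand": 1,"dx": -0.09,"dy": 0,"dz": 6.5,"turn": 0},
    {"hand": 1,"dx": -0.09,"dy": -0.8,"dz": 6.8,"turn": 0},
    {"hand": 1,"dx": -0.09,"dy": -1.6,"dz": 6.8,"turn": 0},
    {"hand": 1,"dx": -0.09,"dy": -2.2,"dz": 6.8,"turn": 0}
  ]
}}

```text
t: 3.07
position: [0.4725, -0.3078, 0.081]
tcp_rot: [-0.001, 0.999, -0.038, -0.001]
force: [0.0, -0.1, 0.7]
opening: 0.998
```

```bash
cat > look.py <<'E'
import sys
from plant import *
from h import *
k=sys.argv[1]
o=observe(); print(o["t"],o["position"],o["force"])
v=[.5022,.0538,-.0731]; M=R.from_euler("z",v[2]).as_matrix(); print("stand mm",(1000*M.T@(o["position"]-[v[0],v[1],0])).round(1))
b={"scene":(130,290,200,360),"top":(205,305,340,460),"wrist":(0,480,0,640)}
for n in sys.argv[2:]:
    x=snapshot(n); pickle.dump(x,open(n+k+".pkl","wb")); c=b[n]
    crop(x["img"],*c,{"scene":5,"top":6,"wrist":1}[n] if n!="scene" else 3.7,f"pics/{n}{k}.png")
E
python3 look.py 2 scene top wrist
```

```text
3.0667 [ 0.4724579  -0.30781724  0.08096775] [ 0.03932548 -0.11892764  0.74285405]
stand mm [  -3.3 -362.8   81. ]
```

View pics/wrist2.png

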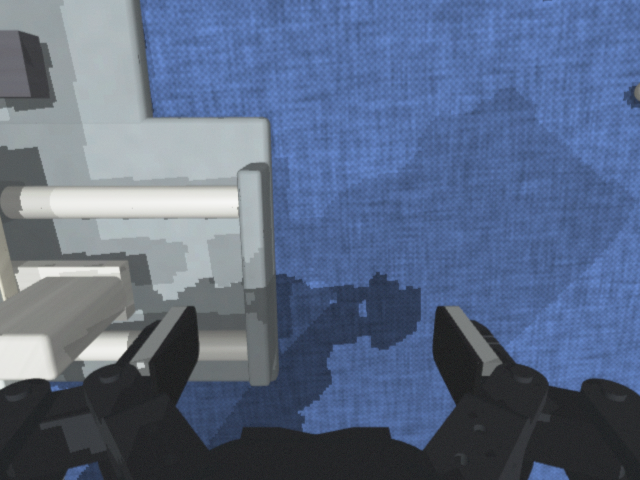

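View pics/scene2.png

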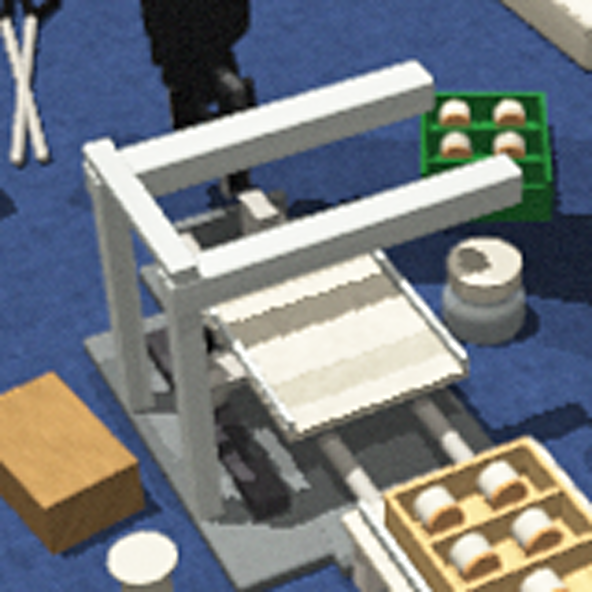

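View pics/top2.png

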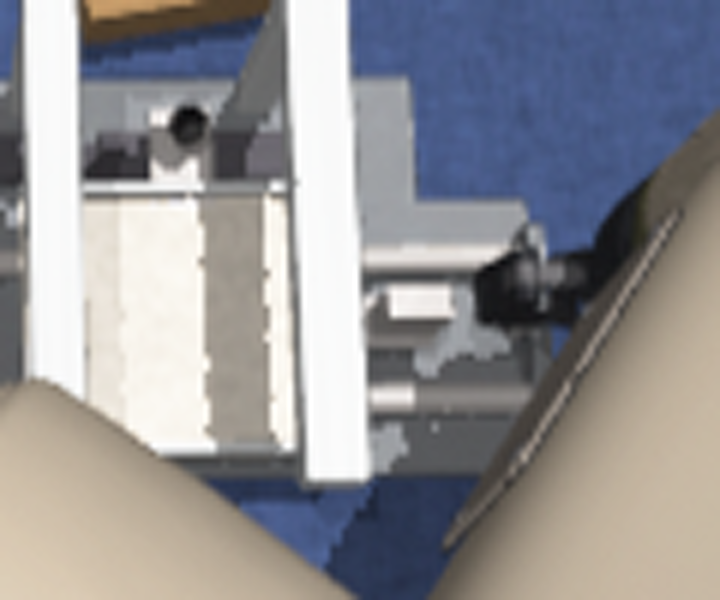

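Call:
{"name": "carry_out", "arguments": {
  "steps": [
    {"hand": 1,"dx": 0.08,"dy": -0.2,"dz": 0,"turn": 0},
    {"hand": 1,"dx": 0.08,"dy": -0.4,"dz": 0,"turn": 0},
    {"hand": 1,"dx": 0.08,"dy": -0.55,"dz": 0,"turn": 0},
    {"hand": 1,"dx": 0.08,"dy": -0.65,"dz": 0,"turn": 0},
    {"hand": 1,"dx": 0.08,"dy": -0.73,"dz": 0,"turn": 0},
    {"hand": 1,"dx": 0.08,"dy": -0.8,"dz": 0,"turn": 0},
    {"hand": 1,"dx": 0.08,"dy": -0.87,"dz": 0,"turn": 0},
    {"hand": 1,"dx": 0.08,"dy": -0.94,"dz": 0,"turn": 0},
    {"hand": 1,"dx": 0.08,"dy": -1.01,"dz": 0,"turn": 0}
  ]
}}

```text
t: 3.97
position: [0.479, -0.2791, 0.0824]
tcp_rot: [0.001, 0.999, -0.037, -0.0]
force: [-1.3, -3.3, -0.4]
opening: 0.998
```

```bash
python3 look.py 3 top wrist
```

```text
3.9667 [ 0.47903449 -0.27913108  0.08237309] [-1.34163315 -3.26360833 -0.4296776 ]
stand mm [   1.2 -333.7   82.4]
```

View pics/wrist3.png

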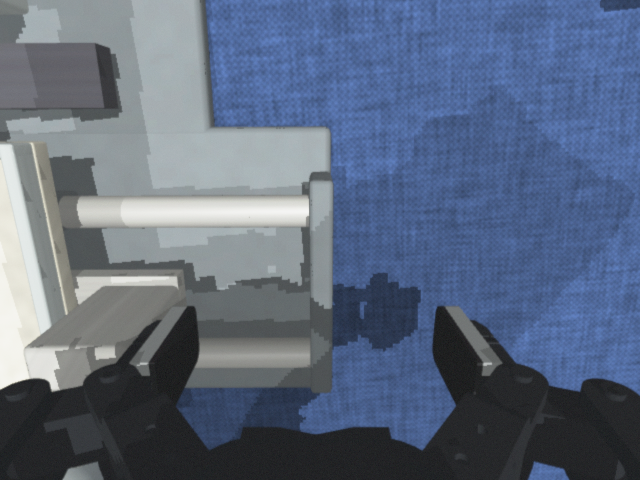

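View pics/top3.png

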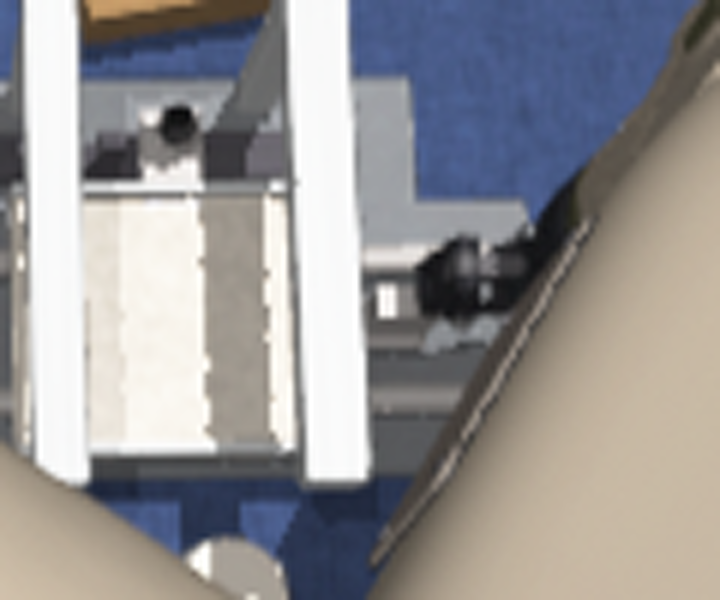

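Call:
{"name": "carry_out", "arguments": {
  "steps": [
    {"hand": 1,"dx": -0.02,"dy": -0.08,"dz": 0,"turn": 0},
    {"hand": 1,"dx": -0.02,"dy": -0.16,"dz": 0,"turn": 0},
    {"hand": 1,"dx": -0.02,"dy": -0.24,"dz": 0,"turn": 0},
    {"hand": 1,"dx": -0.02,"dy": -0.32,"dz": 0,"turn": 0},
    {"hand": 1,"dx": -0.02,"dy": -0.4,"dz": 0,"turn": 0},
    {"hand": 1,"dx": -0.02,"dy": -0.48,"dz": 0,"turn": 0},
    {"hand": 1,"dx": -0.02,"dy": -0.56,"dz": 0,"turn": 0},
    {"hand": 1,"dx": -0.02,"dy": -0.64,"dz": 0,"turn": 0},
    {"hand": 1,"dx": -0.02,"dy": -0.72,"dz": 0,"turn": 0},
    {"hand": 1,"dx": -0.02,"dy": -0.8,"dz": 0,"turn": 0}
  ]
}}

```text
t: 4.9
position: [0.4804, -0.2546, 0.0824]
tcp_rot: [0.0, 0.999, -0.037, 0.0]
force: [2.3, -2.7, 0.1]
opening: 1.0
```

```bash
python3 look.py 4 top scene
```

```text
4.9 [ 0.4804405  -0.2545681   0.08243415] [ 2.30462999 -2.72443418  0.11884326]
stand mm [   0.8 -309.1   82.4]
```

View pics/scene4.png

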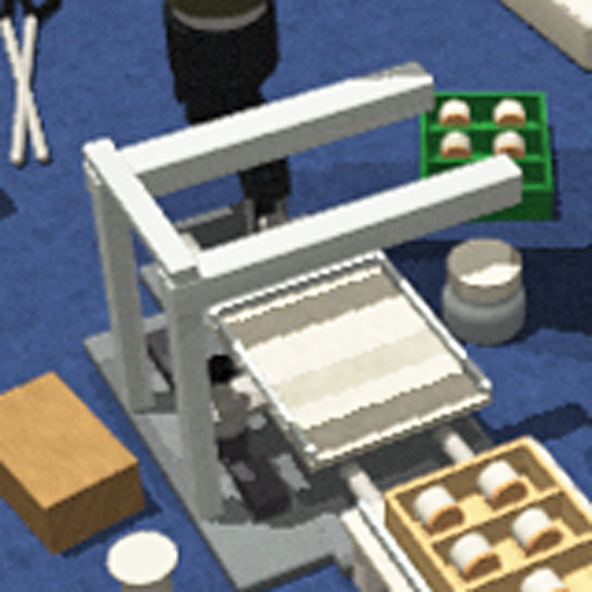

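View pics/top4.png

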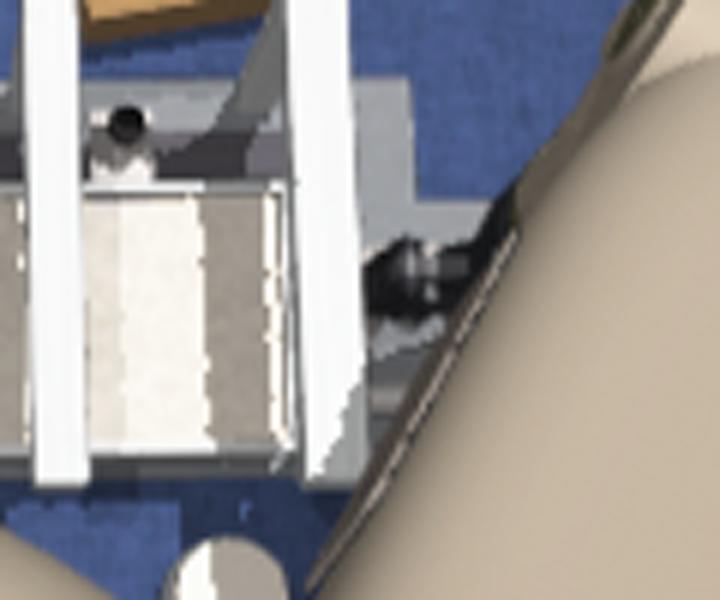

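Call:
{"name": "carry_out", "arguments": {
  "steps": [
    {"hand": 1,"dx": -0.02,"dy": -0.07,"dz": 0,"turn": 0},
    {"hand": 1,"dx": -0.02,"dy": -0.14,"dz": 0,"turn": 0},
    {"hand": 1,"dx": -0.02,"dy": -0.21,"dz": 0,"turn": 0},
    {"hand": 1,"dx": -0.02,"dy": -0.28,"dz": 0,"turn": 0},
    {"hand": 1,"dx": -0.02,"dy": -0.35,"dz": 0,"turn": 0},
    {"hand": 1,"dx": -0.02,"dy": -0.42,"dz": 0,"turn": 0},
    {"hand": 1,"dx": -0.02,"dy": -0.49,"dz": 0,"turn": 0}
  ]
}}

```text
t: 5.58
position: [0.4804, -0.2393, 0.0821]
tcp_rot: [-0.0, 0.999, -0.037, -0.0]
force: [-0.4, 0.3, 0.6]
opening: 0.999
```

```bash
python3 look.py 5 top scene wrist
```

```text
5.5833 [ 0.48042926 -0.23925767  0.08213977] [-0.39288027  0.34237796  0.63397672]
stand mm [  -0.3 -293.9   82.1]
```

View pics/scene5.png

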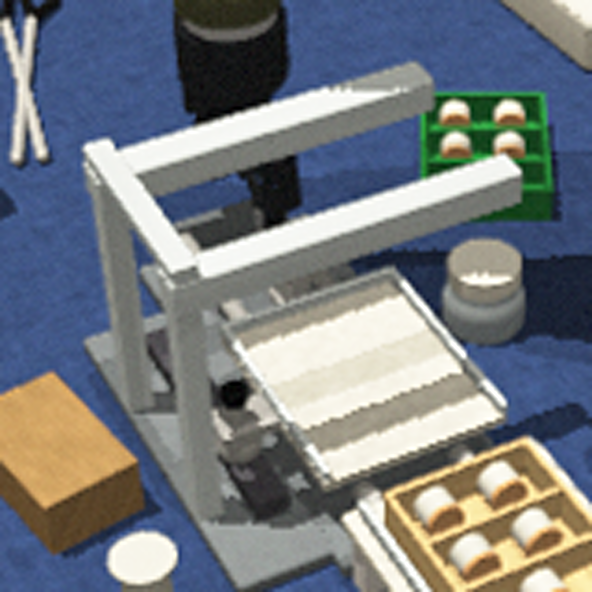

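View pics/top5.png

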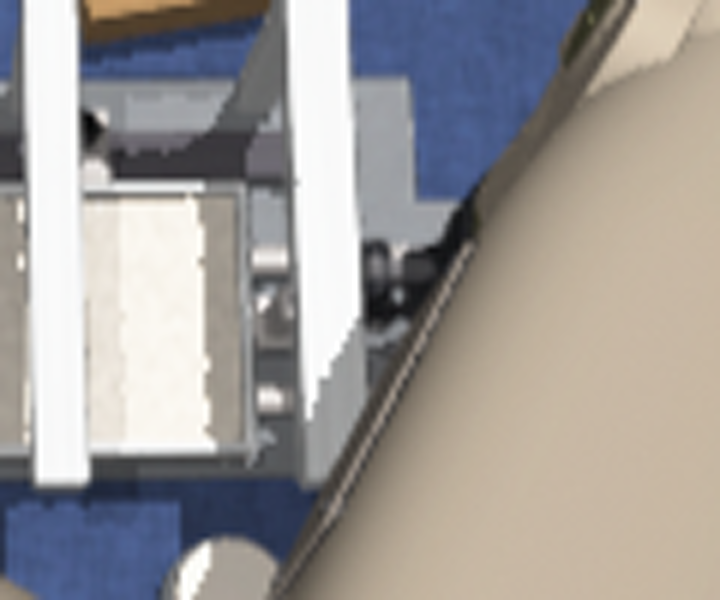

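View pics/wrist5.png

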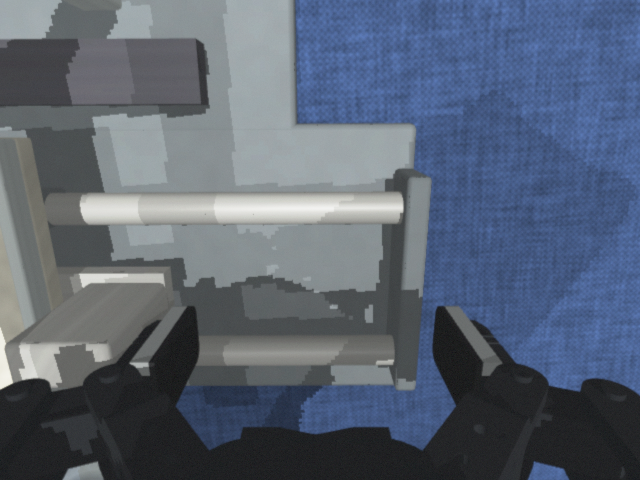

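```bash
python3 - <<'E'
from h import *
v=[.5022,.0538,-.0731]
M=R.from_euler("z",v[2]).as_matrix()
def W(p): return M@np.array(p)+[v[0],v[1],0]
for k in "245":
    s=pickle.load(open(f"scene{k}.pkl","rb")); crop(s["img"],205,255,240,290,12,f"pics/kn{k}.png")
s=pickle.load(open("scene5.pkl","rb"))
t=pickle.load(open("top5.pkl","rb"))
for a,z in((.048,.092),(.078,.092),(.094,.092),(.098,.092),(.098,.085),(.102,.092),(.102,.085)):
    print(a,z,"knob scene crop",((proj(s,W((.09,a-.21,z)))[0]-[240,205])*12).round(0), "lip corner top6", ((proj(t,W((-.066,a-.21-.08,.068)))[0]-[340,205])*6).round(0),"knob top6",((proj(t,W((.09,a-.21,z)))[0]-[340,205])*6).round(0))
E
cd pics; python3 -c "
import cv2,numpy as np
cv2.imwrite('kn.png',cv2.resize(np.hstack([cv2.imread(f'kn{k}.png') for k in '45']),(800,400)))"
```

```text
0.048 0.092 knob scene crop [164. 174.] lip corner top6 [366. 445.] knob top6 [192. 114.]
0.078 0.092 knob scene crop [225. 262.] lip corner top6 [302. 446.] knob top6 [129. 115.]
0.094 0.092 knob scene crop [258. 310.] lip corner top6 [268. 446.] knob top6 [ 95. 115.]
0.098 0.092 knob scene crop [266. 322.] lip corner top6 [260. 446.] knob top6 [ 87. 115.]
0.098 0.085 knob scene crop [268. 349.] lip corner top6 [260. 446.] knob top6 [ 86. 119.]
0.102 0.092 knob scene crop [274. 335.] lip corner top6 [252. 446.] knob top6 [ 79. 115.]
0.102 0.085 knob scene crop [277. 361.] lip corner top6 [252. 446.] knob top6 [ 78. 119.]
```

View pics/kn.png

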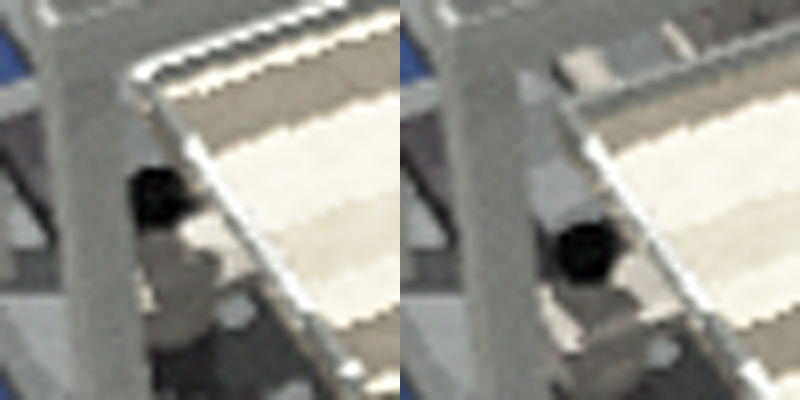

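Call:
{"name": "carry_out", "arguments": {
  "steps": [
    {"hand": 1,"dx": 0,"dy": 0.5,"dz": 0,"turn": 0},
    {"hand": 1,"dx": 0,"dy": 1.5,"dz": 0,"turn": 0},
    {"hand": 1,"dx": 0,"dy": 2.5,"dz": 0,"turn": 0},
    {"hand": 1,"dx": 0,"dy": 3.5,"dz": 0,"turn": 0},
    {"hand": 1,"dx": 0,"dy": 3.5,"dz": -1.3,"turn": 0},
    {"hand": 1,"dx": 0,"dy": 3.5,"dz": -2.6,"turn": 0},
    {"hand": 1,"dx": 0,"dy": 3.5,"dz": -3.9,"turn": 0},
    {"hand": 1,"dx": 0,"dy": 3.5,"dz": -5.2,"turn": 0},
    {"hand": 1,"dx": 0,"dy": 3.5,"dz": -6.5,"turn": 0},
    {"hand": 1,"dx": 0,"dy": 3.5,"dz": -7.8,"turn": 0}
  ]
}}

```text
t: 6.57
position: [0.4724, -0.3455, 0.3184]
tcp_rot: [0.0, 0.999, -0.037, 0.0]
force: [1.7, -0.7, -0.7]
opening: 0.999
```

```bash
python3 look.py 6 top scene wrist; python3 -c "
from h import *
s=pickle.load(open('scene6.pkl','rb'));crop(s['img'],205,255,240,290,12,'pics/kn6.png')"
```

```text
6.5667 [ 0.472389   -0.34547172  0.31838097] [ 1.65113775 -0.65604504 -0.69310956]
stand mm [  -0.6 -400.4  318.4]
```

View pics/top6.png

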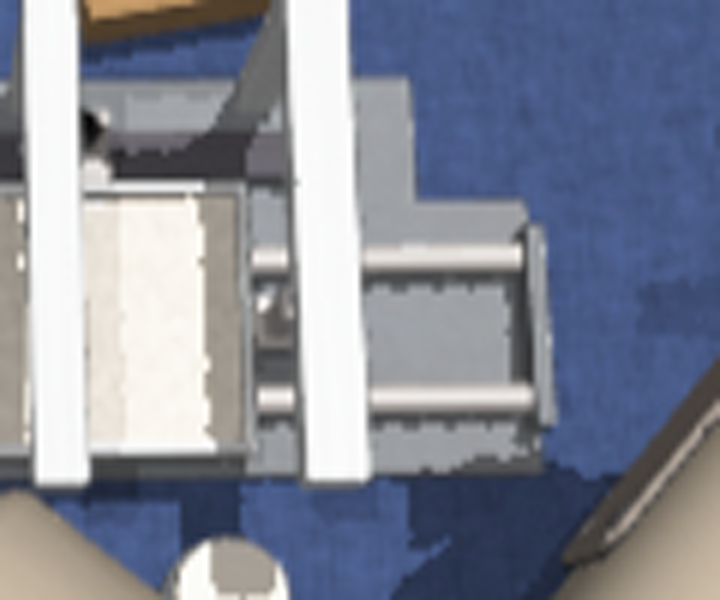

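View pics/kn6.png

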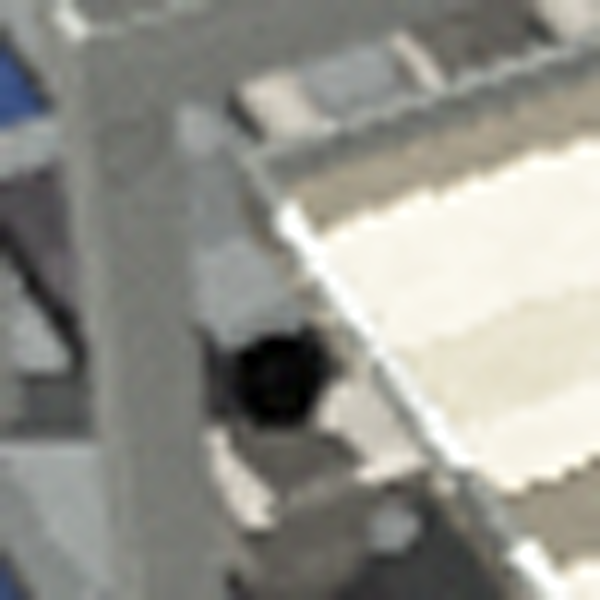

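View pics/wrist6.png

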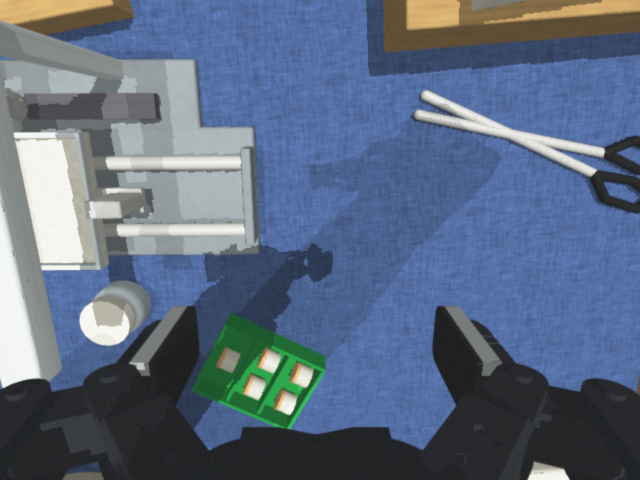

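```bash
python3 - <<'E'
from plant import *
from h import *
print(observe()["joint_positions"].round(3))
t,s=pickle.load(open("s0.pkl","rb"))
v=[.5022,.0538,-.0731]
M=R.from_euler("z",v[2]).as_matrix()
def show(x,f,o,pts,z):
  for p in pts:
    u=(np.array(p)+.5)/f-.5+o; a=atz(x,u[1],u[0],z); print(p,z,a.round(4),((M.T@(a-[v[0],v[1],0]))*1000).round(1))
show(t,4,(240,180),[(91,240),(270,238),(91,380),(272,376)],.09)
E
```

```text
[-0.768  0.325  0.217  1.455 -0.     2.448]
(91, 240) 0.09 [0.5596 0.201  0.09  ] [ 46.5 151.   90. ]
(270, 238) 0.09 [0.551  0.0739 0.09  ] [47.2 23.6 90. ]
(91, 380) 0.09 [0.459  0.2059 0.09  ] [-54.2 148.5  90. ]
(272, 376) 0.09 [0.4519 0.0796 0.09  ] [-52.1  22.   90. ]
```

Call:
{"name": "carry_out", "arguments": {
  "steps": [
    {"hand": 1,"dx": 0,"dy": -1.2,"dz": 0,"turn": 0},
    {"hand": 1,"dx": 0,"dy": -2.4,"dz": 0,"turn": 0},
    {"hand": 1,"dx": 0,"dy": -3.6,"dz": 0,"turn": 0},
    {"hand": 1,"dx": 0,"dy": -4.8,"dz": 0,"turn": 0},
    {"hand": 1,"dx": 0,"dy": -6.0,"dz": 0,"turn": 0},
    {"hand": 1,"dx": 0,"dy": -7.2,"dz": 0,"turn": 0},
    {"hand": 1,"dx": 0,"dy": -8.4,"dz": 0,"turn": 0},
    {"hand": 1,"dx": 0,"dy": -9.6,"dz": 0,"turn": 0},
    {"hand": 1,"dx": 0,"dy": -10.8,"dz": 0,"turn": 0},
    {"hand": 1,"dx": 0,"dy": -12,"dz": 0,"turn": 0}
  ]
}}

```text
t: 7.55
position: [0.499, 0.0155, 0.3149]
tcp_rot: [0.0, 0.999, -0.037, -0.001]
force: [0.4, -0.2, 0.1]
opening: 1.002
```

Call:
{"name": "carry_out", "arguments": {
  "steps": [
    {"hand": 1,"dx": 0,"dy": -1.2,"dz": 0,"turn": -1.1},
    {"hand": 1,"dx": 0,"dy": -2.4,"dz": 0,"turn": -2.2},
    {"hand": 1,"dx": 0,"dy": -3.6,"dz": 0,"turn": -3.3},
    {"hand": 1,"dx": 0,"dy": -4.8,"dz": 0,"turn": -4.4},
    {"hand": 1,"dx": 0,"dy": -6.0,"dz": 0,"turn": -5.5},
    {"hand": 1,"dx": 0,"dy": -7.2,"dz": 0,"turn": -6.6},
    {"hand": 1,"dx": 0,"dy": -8.4,"dz": 0,"turn": -7.7},
    {"hand": 1,"dx": 0,"dy": -9.2,"dz": 0,"turn": -8.8},
    {"hand": 1,"dx": 0,"dy": -9.2,"dz": 0,"turn": -9.9},
    {"hand": 1,"dx": 0,"dy": -9.2,"dz": 0,"turn": -11}
  ]
}}

```text
t: 8.38
position: [0.5197, 0.2909, 0.3138]
tcp_rot: [-0.0, 0.856, 0.517, -0.002]
force: [1.0, 0.1, 0.5]
opening: 1.002
```

Call:
{"name": "carry_out", "arguments": {
  "steps": [
    {"hand": 1,"dx": 0,"dy": 0,"dz": 0,"turn": -1.1},
    {"hand": 1,"dx": 0,"dy": 0,"dz": 0,"turn": -2.2},
    {"hand": 1,"dx": 0,"dy": 0,"dz": 0,"turn": -3.3},
    {"hand": 1,"dx": 0,"dy": 0,"dz": 0,"turn": -4.4},
    {"hand": 1,"dx": 0,"dy": 0,"dz": 0,"turn": -5.5},
    {"hand": 1,"dx": 0,"dy": 0,"dz": 0,"turn": -6.6},
    {"hand": 1,"dx": 0,"dy": 0,"dz": 0,"turn": -7.7},
    {"hand": 1,"dx": 0,"dy": 0,"dz": 0,"turn": -8.8},
    {"hand": 1,"dx": 0,"dy": 0,"dz": 0,"turn": -9.9},
    {"hand": 1,"dx": 0,"dy": 0,"dz": 0,"turn": -11}
  ]
}}

```text
t: 9.22
position: [0.52, 0.2889, 0.3144]
tcp_rot: [-0.001, 0.438, 0.899, -0.001]
force: [-0.0, 0.2, 0.8]
opening: 1.003
```

Call:
{"name": "carry_out", "arguments": {
  "steps": [
    {"hand": 1,"dx": 0,"dy": 0,"dz": 0,"turn": -1.1},
    {"hand": 1,"dx": 0,"dy": 0,"dz": 0,"turn": -2.2},
    {"hand": 1,"dx": 0,"dy": 0,"dz": 0,"turn": -3.3},
    {"hand": 1,"dx": 0,"dy": 0,"dz": 0,"turn": -4.4},
    {"hand": 1,"dx": 0,"dy": 0,"dz": 0,"turn": -5.5},
    {"hand": 1,"dx": 0,"dy": 0,"dz": 0,"turn": -6.6},
    {"hand": 1,"dx": 0,"dy": 0,"dz": 0,"turn": -7.7},
    {"hand": 1,"dx": 0,"dy": 0,"dz": 0,"turn": -8}
  ]
}}

```text
t: 9.88
position: [0.52, 0.2889, 0.3144]
tcp_rot: [-0.001, 0.035, 0.999, -0.001]
force: [0.1, -0.4, -0.0]
opening: 1.003
```

```bash
sed -i 's/"top":(205,305,340,460)/"top":(205,305,235,395)/; s/"top":6/"top":5/' look.py; python3 look.py 7 top scene wrist; python3 -c "
from plant import *
from h import *
o=observe(); print(rot(o['tcp_rot']).round(4).tolist(),o['joint_positions'].round(2))"
```

```text
9.8833 [0.52003534 0.28886876 0.31441425] [ 0.11074825 -0.37947224 -0.04473925]
stand mm [  0.6 235.7 314.4]
[[-0.9972, 0.0754, -0.002], [0.0754, 0.9972, -0.001], [0.0019, -0.0011, -1.0]] [ 0.37  0.35  0.24  1.46 -0.    0.45]
```

View pics/wrist7.png

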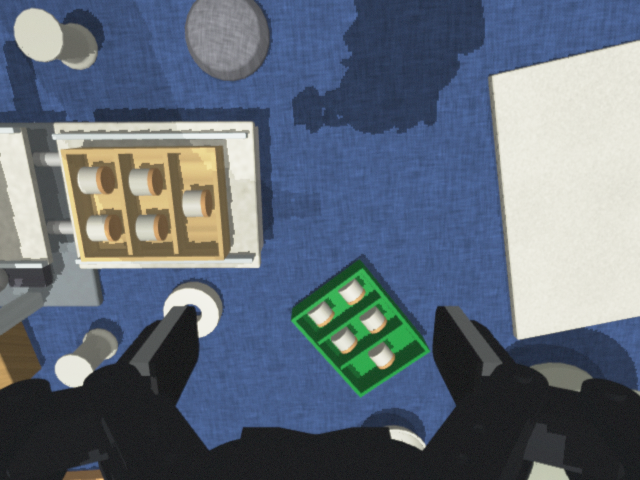

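View pics/top7.png

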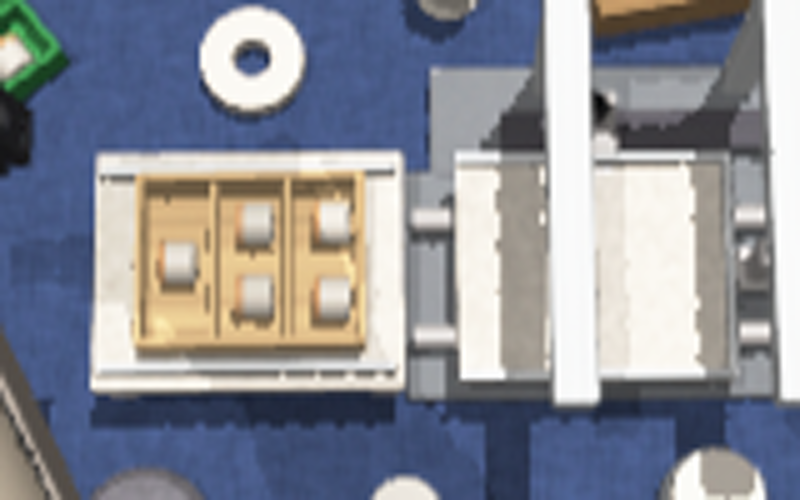

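Call:
{"name": "carry_out", "arguments": {
  "steps": [
    {"hand": 1,"dx": 0.07,"dy": 0,"dz": 1.2,"turn": 0},
    {"hand": 1,"dx": 0.07,"dy": 0,"dz": 2.4,"turn": 0},
    {"hand": 1,"dx": 0.07,"dy": 0,"dz": 3.6,"turn": 0},
    {"hand": 1,"dx": 0.07,"dy": 0,"dz": 4.8,"turn": 0},
    {"hand": 1,"dx": 0.07,"dy": 0,"dz": 5.8,"turn": 0},
    {"hand": 1,"dx": 0.07,"dy": 0,"dz": 6.6,"turn": 0},
    {"hand": 1,"dx": 0.07,"dy": 0,"dz": 7.1,"turn": 0},
    {"hand": 1,"dx": 0.07,"dy": 0,"dz": 7.4,"turn": 0},
    {"hand": 1,"dx": 0.07,"dy": 0,"dz": 7.4,"turn": 0}
  ]
}}

```text
t: 10.78
position: [0.5163, 0.2888, 0.0915]
tcp_rot: [-0.002, 0.037, 0.999, -0.001]
force: [-0.2, 0.1, -0.2]
opening: 1.002
```

```bash
python3 look.py 8 top wrist; python3 - <<'E'
import cv2
from h import *
s=pickle.load(open("top8.pkl","rb"));cv2.imwrite("pics/top8f.png",s["img"])
E
```

```text
10.7833 [0.51631958 0.28883581 0.09151472] [-0.23731201  0.12905365 -0.20294726]
stand mm [ -3.1 235.4  91.5]
```

View pics/wrist8.png

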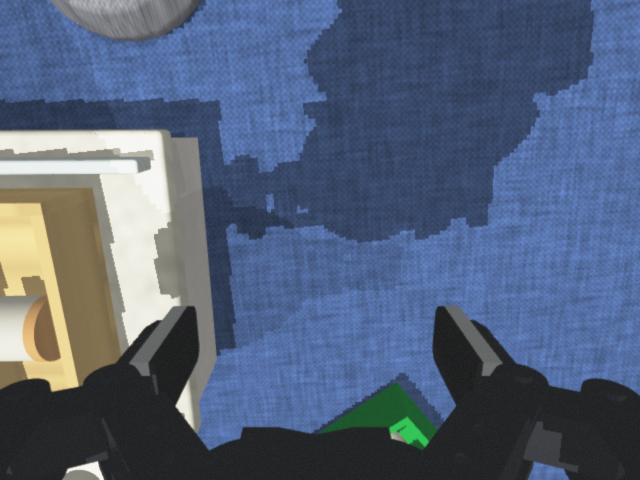

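View pics/top8f.png

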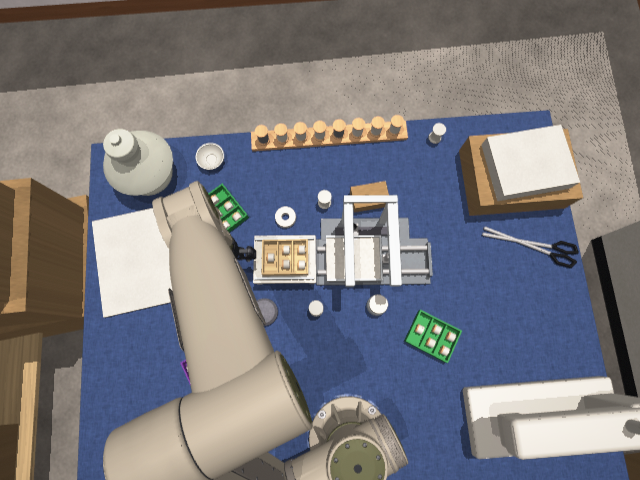

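Call:
{"name": "carry_out", "arguments": {
  "steps": [
    {"hand": 1,"dx": -0.03,"dy": -0.4,"dz": 0,"turn": 0},
    {"hand": 1,"dx": -0.03,"dy": -0.7,"dz": 0,"turn": 0},
    {"hand": 1,"dx": -0.03,"dy": -0.9,"dz": 0,"turn": 0},
    {"hand": 1,"dx": -0.03,"dy": -1.05,"dz": 0,"turn": 0},
    {"hand": 1,"dx": -0.03,"dy": -1.2,"dz": 0,"turn": 0},
    {"hand": 1,"dx": -0.03,"dy": -1.35,"dz": 0,"turn": 0},
    {"hand": 1,"dx": -0.03,"dy": -1.5,"dz": 0,"turn": 0},
    {"hand": 1,"dx": -0.03,"dy": -1.65,"dz": 0,"turn": 0},
    {"hand": 1,"dx": -0.03,"dy": -1.8,"dz": 0,"turn": 0},
    {"hand": 1,"dx": -0.03,"dy": -1.95,"dz": 0,"turn": 0}
  ]
}}

```text
t: 11.72
position: [0.5155, 0.232, 0.0954]
tcp_rot: [0.001, 0.037, 0.999, 0.001]
force: [0.4, 5.5, 7.0]
opening: 1.003
```

```bash
python3 look.py 9 top scene
```

```text
11.7167 [0.51552085 0.23203088 0.09541119] [0.44401316 5.51266535 6.98739439]
stand mm [  0.3 178.7  95.4]
```

View pics/top9.png

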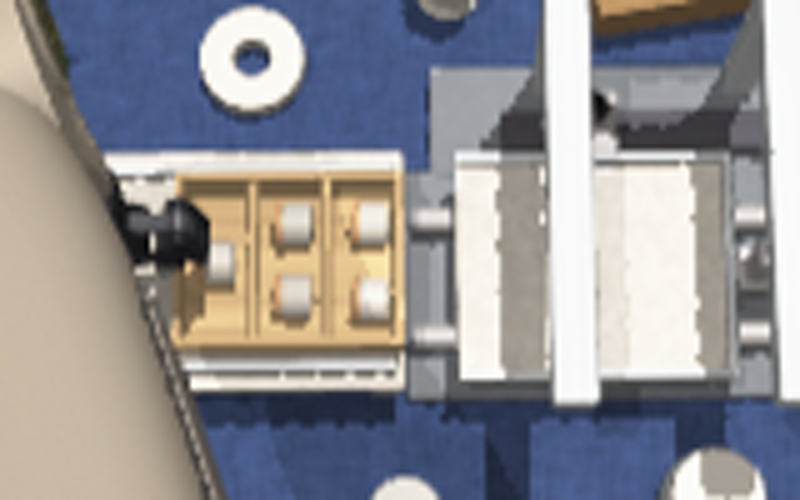

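View pics/scene9.png

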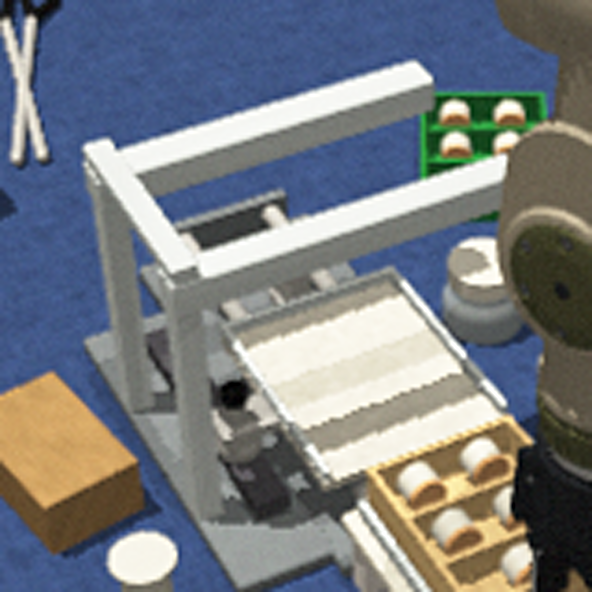

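Call:
{"name": "carry_out", "arguments": {
  "steps": [
    {"hand": 1,"dx": 0,"dy": 0.1,"dz": -0.1,"turn": 0},
    {"hand": 1,"dx": 0,"dy": 0.1,"dz": -0.1,"turn": 0}
  ]
}}

```text
t: 11.98
position: [0.5145, 0.2341, 0.0975]
tcp_rot: [-0.0, 0.037, 0.999, -0.0]
force: [-0.1, 0.5, -0.2]
opening: 1.003
```

```bash
python3 look.py 10 wrist
```

```text
11.9833 [0.5145123  0.23410842 0.09745261] [-0.09228182  0.54736634 -0.19002026]
stand mm [ -0.9 180.7  97.5]
```

View pics/wrist10.png

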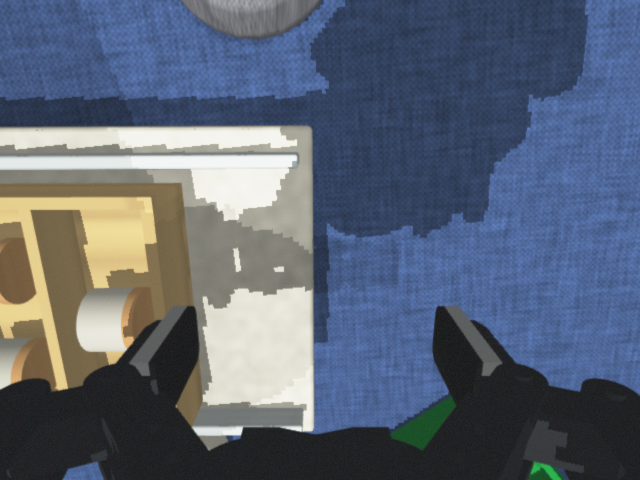

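Call:
{"name": "carry_out", "arguments": {
  "steps": [
    {"hand": 1,"dx": 0,"dy": -0.1,"dz": 0,"turn": 0},
    {"hand": 1,"dx": 0,"dy": -0.2,"dz": 0,"turn": 0},
    {"hand": 1,"dx": 0,"dy": -0.3,"dz": 0,"turn": 0},
    {"hand": 1,"dx": 0,"dy": -0.4,"dz": 0,"turn": 0}
  ]
}}

```text
t: 12.37
position: [0.5134, 0.2219, 0.0968]
tcp_rot: [-0.0, 0.037, 0.999, -0.0]
force: [0.2, 0.6, -0.3]
opening: 1.003
```

```bash
python3 look.py 11 top scene; python3 -c "
from h import *
s=pickle.load(open('scene11.pkl','rb'));crop(s['img'],220,340,280,420,5,'pics/s11.png')"
```

```text
12.3667 [0.51342811 0.22188073 0.09684389] [ 0.24232611  0.56129215 -0.2765063 ]
stand mm [ -1.1 168.5  96.8]
```

View pics/s11.png

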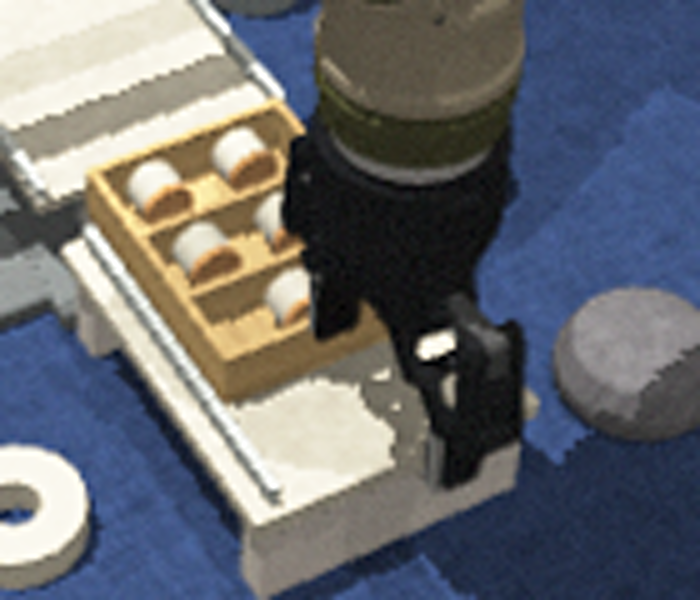

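View pics/top11.png

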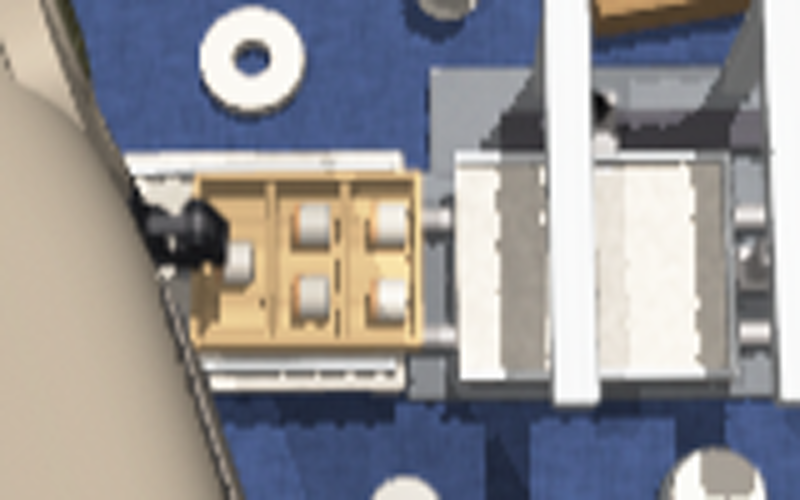

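Call:
{"name": "carry_out", "arguments": {
  "steps": [
    {"hand": 1,"dx": 0,"dy": -0.15,"dz": 0,"turn": 0},
    {"hand": 1,"dx": 0,"dy": -0.3,"dz": 0,"turn": 0},
    {"hand": 1,"dx": 0,"dy": -0.45,"dz": 0,"turn": 0},
    {"hand": 1,"dx": 0,"dy": -0.6,"dz": 0,"turn": 0},
    {"hand": 1,"dx": 0,"dy": -0.75,"dz": 0,"turn": 0},
    {"hand": 1,"dx": 0,"dy": -0.9,"dz": 0,"turn": 0},
    {"hand": 1,"dx": 0,"dy": -1.05,"dz": 0,"turn": 0},
    {"hand": 1,"dx": 0,"dy": -1.2,"dz": 0,"turn": 0},
    {"hand": 1,"dx": 0,"dy": -1.35,"dz": 0,"turn": 0},
    {"hand": 1,"dx": 0,"dy": -1.5,"dz": 0,"turn": 0}
  ]
}}

```text
t: 13.3
position: [0.5106, 0.177, 0.0974]
tcp_rot: [0.0, 0.037, 0.999, 0.0]
force: [0.1, 2.4, 1.3]
opening: 1.002
```

```bash
python3 look.py 12 top scene wrist
```

```text
13.3 [0.510551   0.17704063 0.0973771 ] [0.13859966 2.41062913 1.31141883]
stand mm [ -0.7 123.5  97.4]
```

View pics/scene12.png

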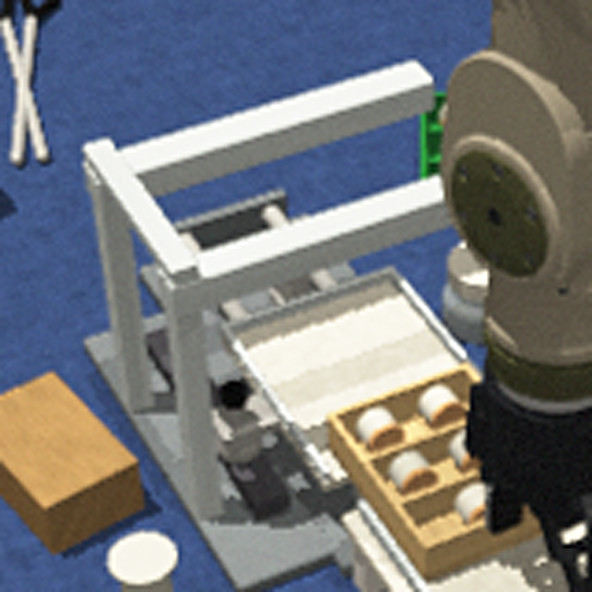

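View pics/top12.png

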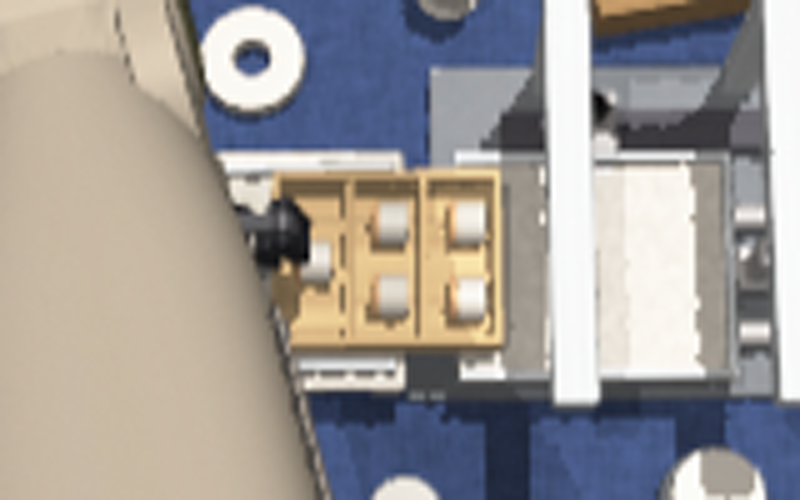

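View pics/wrist12.png

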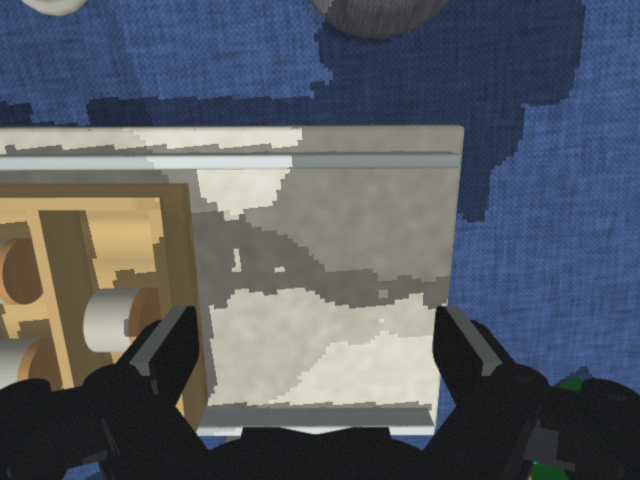

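Call:
{"name": "carry_out", "arguments": {
  "steps": [
    {"hand": 1,"dx": 0,"dy": -0.16,"dz": 0,"turn": 0},
    {"hand": 1,"dx": 0,"dy": -0.32,"dz": 0,"turn": 0},
    {"hand": 1,"dx": 0,"dy": -0.48,"dz": 0,"turn": 0},
    {"hand": 1,"dx": 0,"dy": -0.64,"dz": 0,"turn": 0},
    {"hand": 1,"dx": 0,"dy": -0.8,"dz": 0,"turn": 0},
    {"hand": 1,"dx": 0,"dy": -0.96,"dz": 0,"turn": 0},
    {"hand": 1,"dx": 0,"dy": -1.12,"dz": 0,"turn": 0},
    {"hand": 1,"dx": 0,"dy": -1.28,"dz": 0,"turn": 0},
    {"hand": 1,"dx": 0,"dy": -1.44,"dz": 0,"turn": 0},
    {"hand": 1,"dx": 0,"dy": -1.6,"dz": 0,"turn": 0}
  ]
}}

```text
t: 14.28
position: [0.5066, 0.1289, 0.097]
tcp_rot: [-0.0, 0.037, 0.999, -0.0]
force: [0.7, 2.5, 0.1]
opening: 1.0
```

Call:
{"name": "carry_out", "arguments": {
  "steps": [
    {"hand": 1,"dx": 0,"dy": -0.16,"dz": 0,"turn": 0},
    {"hand": 1,"dx": 0,"dy": -0.32,"dz": 0,"turn": 0},
    {"hand": 1,"dx": 0,"dy": -0.48,"dz": 0,"turn": 0},
    {"hand": 1,"dx": 0,"dy": -0.64,"dz": 0,"turn": 0},
    {"hand": 1,"dx": 0,"dy": -0.8,"dz": 0,"turn": 0},
    {"hand": 1,"dx": 0,"dy": -0.96,"dz": 0,"turn": 0},
    {"hand": 1,"dx": 0,"dy": -1.1,"dz": 0,"turn": 0},
    {"hand": 1,"dx": 0,"dy": -1.2,"dz": 0,"turn": 0}
  ]
}}

```text
t: 14.95
position: [0.5042, 0.0931, 0.0973]
tcp_rot: [0.0, 0.037, 0.999, -0.0]
force: [0.8, 1.3, -0.7]
opening: 1.001
```

```bash
python3 look.py 13 top scene wrist
```

```text
14.95 [0.50423046 0.09310311 0.09727551] [ 0.82929543  1.26276924 -0.66974816]
stand mm [-0.8 39.3 97.3]
```

View pics/scene13.png

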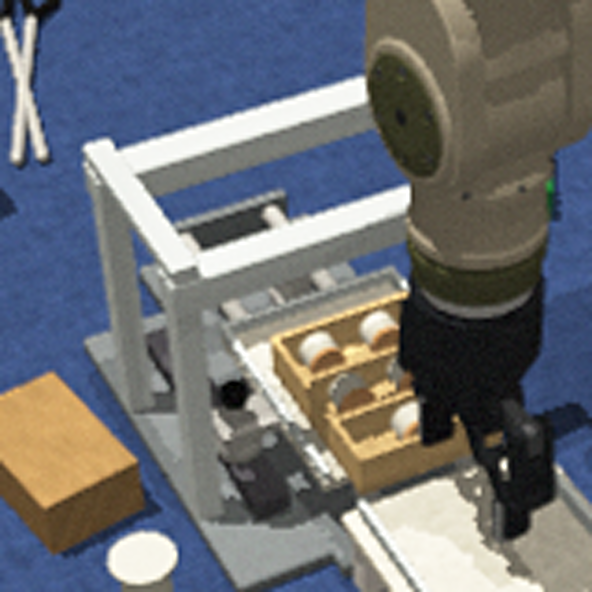

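View pics/top13.png

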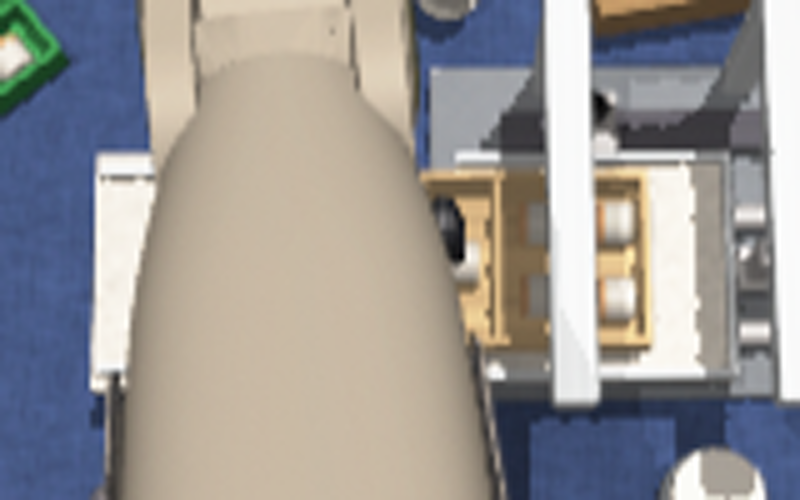

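View pics/wrist13.png

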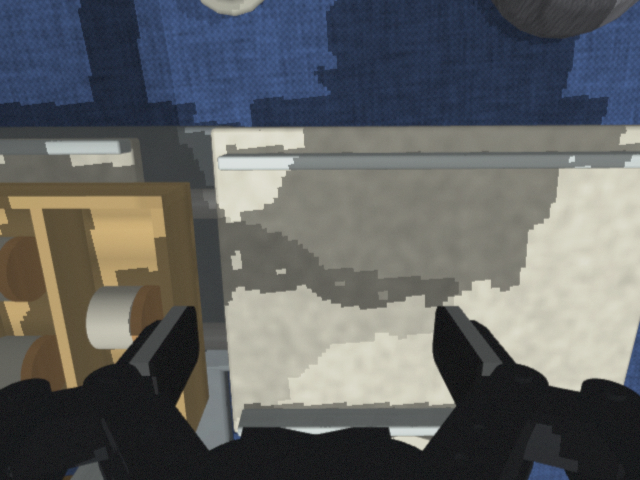

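```bash
python3 - <<'E'
from h import *
t=pickle.load(open("top13.pkl","rb"))
v=[.5022,.0538,-.0731]
M=R.from_euler("z",v[2]).as_matrix()
def show(x,f,o,pts,z):
  for p in pts:
    u=(np.array(p)+.5)/f-.5+o; a=atz(x,u[1],u[0],z); print(p,z,((M.T@(a-[v[0],v[1],0]))*1000).round(1))
show(t,5,(235,205),[(649,175),(652,347)],.088)
show(t,5,(235,205),[(720,165),(727,375)],.068)
show(t,5,(235,205),[(729,155),(738,380)],.068)
show(t,5,(235,205),[(456,158),(462,380)],.058)
crop(t["img"],230,290,330,400,11,"pics/tz.png")
E
```

```text
(649, 175) 0.088 [  45.3 -139.5   88. ]
(652, 347) 0.088 [ -53.7 -138.4   88. ]
(720, 165) 0.068 [  55.9 -182.8   68. ]
(727, 375) 0.068 [ -66.8 -182.5   68. ]
(729, 155) 0.068 [  61.8 -188.2   68. ]
(738, 380) 0.068 [ -69.7 -188.7   68. ]
(456, 158) 0.058 [ 63.5 -29.9  58. ]
(462, 380) 0.058 [-67.4 -32.3  58. ]
```

View pics/tz.png

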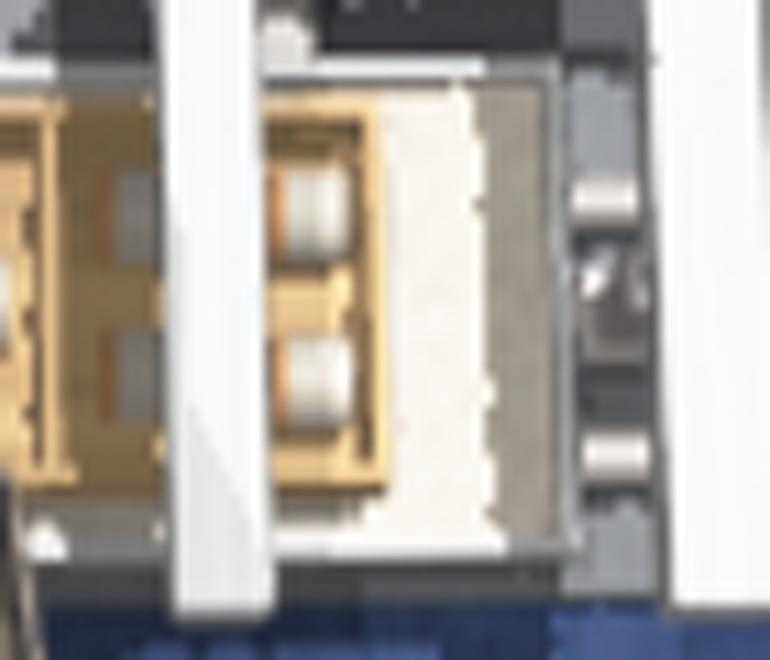

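Call:
{"name": "carry_out", "arguments": {
  "steps": [
    {"hand": 1,"dx": 0,"dy": -0.15,"dz": 0,"turn": 0},
    {"hand": 1,"dx": 0,"dy": -0.3,"dz": 0,"turn": 0},
    {"hand": 1,"dx": 0,"dy": -0.45,"dz": 0,"turn": 0},
    {"hand": 1,"dx": 0,"dy": -0.6,"dz": 0,"turn": 0},
    {"hand": 1,"dx": 0,"dy": -0.75,"dz": 0,"turn": 0},
    {"hand": 1,"dx": 0,"dy": -0.9,"dz": 0,"turn": 0},
    {"hand": 1,"dx": 0,"dy": -1.0,"dz": 0,"turn": 0},
    {"hand": 1,"dx": 0,"dy": -1.08,"dz": 0,"turn": 0},
    {"hand": 1,"dx": 0,"dy": -1.15,"dz": 0,"turn": 0}
  ]
}}

```text
t: 15.85
position: [0.5018, 0.059, 0.0974]
tcp_rot: [0.0, 0.037, 0.999, 0.0]
force: [-0.3, 2.9, 2.1]
opening: 1.0
```

```bash
python3 look.py 14 top scene wrist; python3 -c "
from h import *
t=pickle.load(open('top14.pkl','rb'));crop(t['img'],230,290,330,400,11,'pics/tz.png')"
```

```text
15.85 [0.50180109 0.0589672  0.09736398] [-0.33629911  2.86090979  2.09820854]
stand mm [-0.8  5.1 97.4]
```

View pics/tz.png

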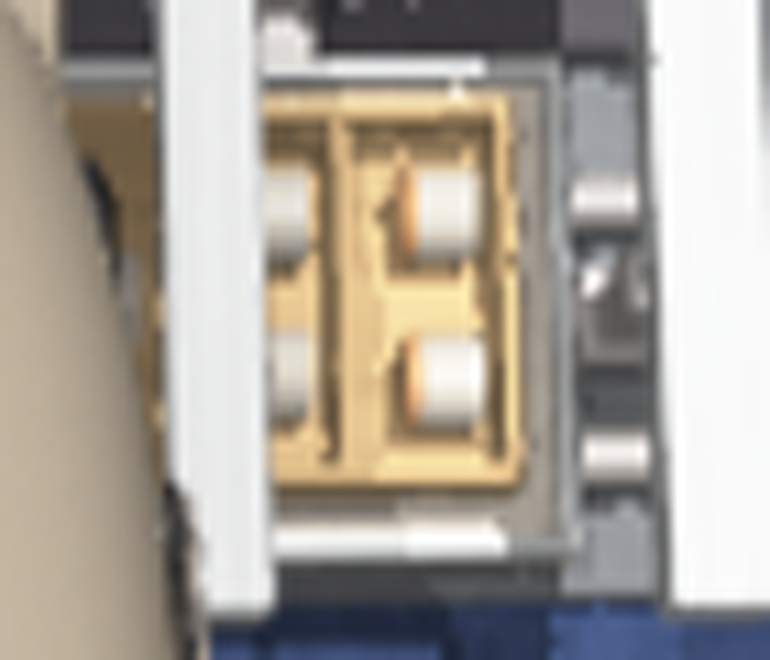

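View pics/wrist14.png

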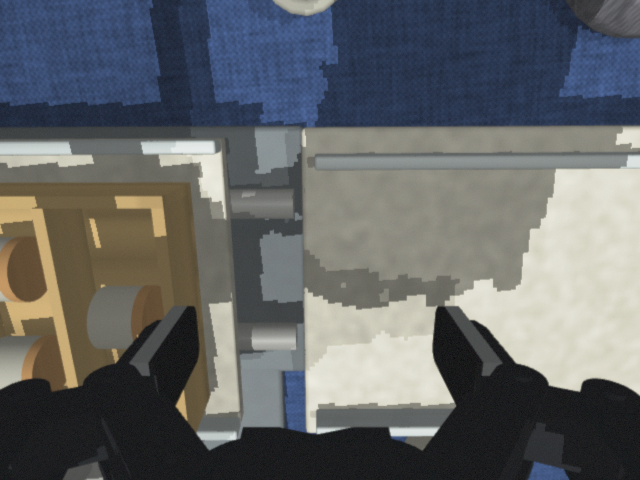

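Call:
{"name": "carry_out", "arguments": {
  "steps": [
    {"hand": 1,"dx": 0,"dy": 0.5,"dz": 0,"turn": 0},
    {"hand": 1,"dx": 0,"dy": 1.5,"dz": 0,"turn": 0},
    {"hand": 1,"dx": 0,"dy": 2.7,"dz": 0,"turn": 0},
    {"hand": 1,"dx": 0,"dy": 4,"dz": 0,"turn": 0},
    {"hand": 1,"dx": 0,"dy": 4.5,"dz": -1.2,"turn": 0},
    {"hand": 1,"dx": 0,"dy": 5.0,"dz": -2.4,"turn": 0},
    {"hand": 1,"dx": 0,"dy": 5.5,"dz": -3.6,"turn": 0},
    {"hand": 1,"dx": 0,"dy": 6,"dz": -4.8,"turn": 0},
    {"hand": 1,"dx": 0,"dy": 7,"dz": -5.5,"turn": 0},
    {"hand": 1,"dx": 0,"dy": 8,"dz": -6,"turn": 0}
  ]
}}

```text
t: 16.83
position: [0.5203, 0.2993, 0.2808]
tcp_rot: [0.002, 0.038, 0.999, 0.0]
force: [1.1, -0.1, -0.7]
opening: 0.999
```

```bash
python3 look.py 15 top scene; python3 - <<'E'
from h import *
t=pickle.load(open('top15.pkl','rb'));s=pickle.load(open('scene15.pkl','rb'))
cv2.imwrite('pics/s15f.png',s["img"])
crop(s['img'],205,255,240,290,12,'pics/kn15.png')
E
```

```text
16.8333 [0.52031716 0.2992888  0.2807786 ] [ 1.1164976  -0.07477378 -0.68561529]
stand mm [1.000e-01 2.462e+02 2.808e+02]
```

View pics/top15.png

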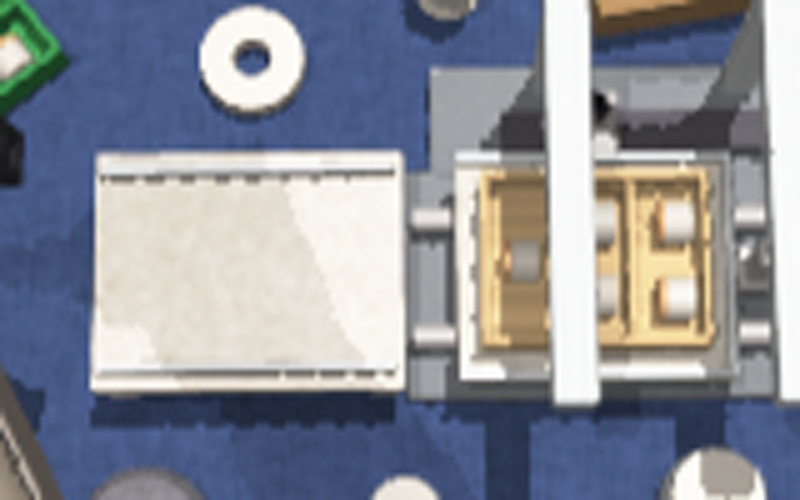

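View pics/kn15.png

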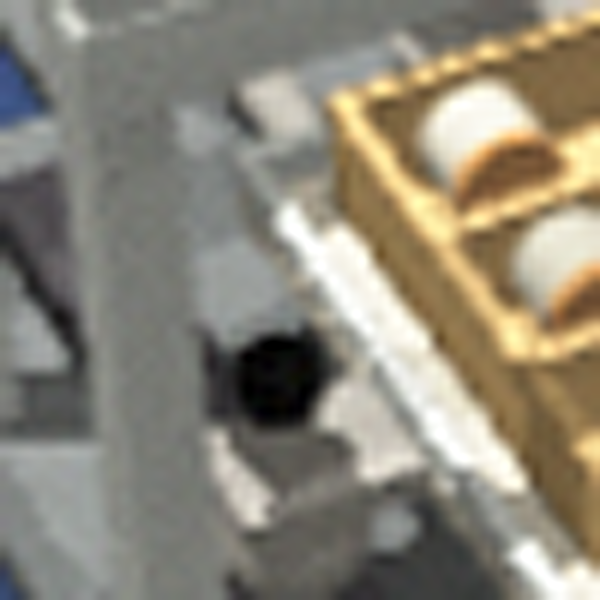

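View pics/s15f.png

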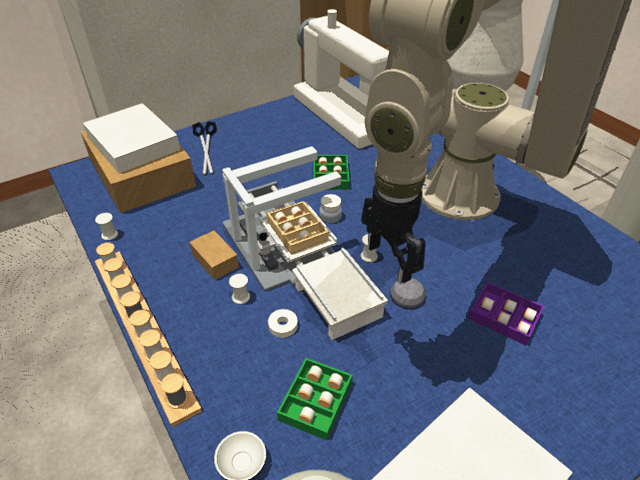

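```bash
python3 - <<'E'
from h import *
t=pickle.load(open("top15.pkl","rb"))
v=[.5022,.0538,-.0731]
M=R.from_euler("z",v[2]).as_matrix()
def g(p,z):
    u=(np.array(p)+.5)/5-.5+(235,205); a=atz(t,u[1],u[0],z); return (M.T@(a-[v[0],v[1],0]))*1000
tr=np.mean([g(p,.088) for p in [(481,171),(483,347),(712,172),(715,347)]],0)
bd=np.mean([g(p,z) for p,z in [((456,155),.068),((462,380),.068),((729,155),.068),((738,380),.068)]],0)
print(tr,bd,tr-bd)
from plant import *
job_done()
E
```

```text
[  -2.99836206 -109.18946852   88.        ] [  -3.47726324 -109.72106098   68.        ] [ 0.47890117  0.53159246 20.        ]
the job is handed in; nothing more can be done
```

The bed is in its notch and the tray is wholly on it. I handed the job in at about 17 s of the 70 s allowed.

**Bed:** The moves only allow shifts and a turn about the tool axis, so I could not lean the tool as the task advised. Instead I pushed the fin with the back of one opened finger, which kept the gripper's body clear of the light bar. The bed slid from about 0.048 to about 0.098–0.100. There the push force dropped to zero, and the black knob sank by about the expected 7 mm in the scene picture. It looked the same after I backed off and again at the end.

**Tray:** I pushed its outer end wall along the shelf, across the gap and onto the bed. Early on the upward force on the hand rose to about 7 N. I raised the hand a few millimetres, and afterwards the push forces stayed at 3 N or less.

**Last checks:**
- **Position:** the tray centre measures about 0.5 mm from the bed centre in both directions, with the picture good to about 3 mm.
- **Flatness:** the tray looks flat and undisturbed in the pictures.
- **Contact:** the gripper is clear and touching nothing.
- **Other things:** by eye, the other things on the table look to be where they started. I did not measure them.

No check failed. The only disagreement was a spread of about 2–3 mm between estimates of where the bed sits.

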